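# Pack the backup disks from the slanted magazine into the snap-cover case

## Robot

A 7-joint arm with a two-finger parallel gripper is mounted at the origin on a cart in front of the work surface, level with it; the furniture and walls round the work are solid. World frame = base frame: x ahead of the robot, y to its left, z up, the work surface at z = 0. Lengths are in m, angles in rad, forces in N, time in s.
With the tool pointing down it reaches from about 0.425 to 0.925 m from the base axis. Payload 6.8 kg.
Tool frame: the origin (TCP) lies on the centre line of the jaws, within the pads' length; the fingertips stand 8 mm ahead of it and the grasp point (between the pads) lies 11 mm behind it (bot.tips_ahead is the distance from the TCP to the fingertips, in m); z points along the fingers, y is the line along which they close (so a half turn about z gives the same grasp; the last joint's range is limited). The gripper opens to 85 mm and grips with 20 to 120 N. Pads are 22 mm wide; open, the fingers measure 114 mm over their backs; the gripper's body (76 mm by 85 mm) begins 54 mm behind the grasp point. The pads swing forward as they close: fully open they stand 13 mm farther back than shut.
Start: joints at [1.082, 0.477, 0.022, 1.555, -0.011, 1.109, -0.083], TCP at [0.251, -0.627, 0.239] pointing down, gripper open.
Joint ranges: [-2.96, 2.96], [-0.34, 2.1], [-1.41, 1.46], [0.24, 2.44], [-1.37, 4.51], [0.17, 1.92], [-2.96, 2.96]. Speed limits (rad/s): [2.39, 2.39, 3.14, 3.14, 3.14, 3.14, 3.14].

## Interface

Orientations are given as a unit quaternion [w, x, y, z].
In Python, from station import bot gives the robot as it stands.
- The arm moves only by the tool send_rows, never from a script. Its argument "deltas" is text: rows parted by semicolons, each of 4 numbers parted by spaces: the shift along the tool's x, y, z in m, then the turn about the tool's z in degrees. In form: x y z spin; .... A call has 1 to 5 rows; each row is the pose to reach, as a shift and turn from the pose commanded when the call began, along the tool's axes at that moment; what a row does not reach only later rows make up. A row lasts 1/10 s, in which the tool goes at most 50 mm and 8.59 degrees, less where a joint would pass 70% of its speed; a pose out of reach is approached as far as the arm can. A call with a gripper value outside its range is refused whole. "claw" is the opening, from 0 (shut) to 1 (fully open), set as the call begins (left out, the last holds). The fingers move at their own pace and stop on an object; "force" is the grip in N (left out, the last holds). Time passes only in rows, so rows that repeat a pose let the fingers close. It gives the time, the measured TCP pose, the force, the opening and the grip force at its end, in the units of the state.
- bot.get_obs(): the state, without advancing time (a new reading comes with each control period).
- bot.read_camera(name): name is "scene" or "top" or "wrist"; returns a dict with "img" (480x640x3 uint8, red, green, blue), "depth" (480x640 float32, m along the optical axis (not along the pixel's ray), 0 where there is no reading), "fx", "fy", "cx", "cy" (pixels), "dist_coeffs" ([k1, k2, p1, p2, k3] as OpenCV has them; the pictures are not rectified), "camera_from_world" (4x4, takes a point from world to camera coordinates). Camera axes: x right, y up, looking along -z (the intrinsics and any distortion apply to the point x, -y, -z); pixel columns grow to the right and rows downward; lengths in m; the calibration is good to about 2 mm. A picture is of the moment at which its call begins.
- bot.hand_in(): hands the job in; it is judged then, once.
Trained networks look in a picture, given as the dict that the camera call returned (one of the last four; its "shot" number tells which), for a name from the list of things; names that differ only in an ending like _2 or _b are one class to them, and where a whole thing is asked for, a point or a joint stands for the part that bears it (a point fixed in the world has none). Each returns a list of dicts, best first, with "confidence" (0 to 1); they miss things now and then, are a little off and sometimes report something else, mostly with a low value. They report only what shows in the picture. A call takes as long as a camera call. They do not tell look-alikes from the thing itself.
- bot.masks_of(picture, query): "mask" (480x640 bool, what is visible of it).
- bot.landmark_of(picture, query): "xyz" ([x, y, z] in m, in world coordinates, good to about 4 mm: a listed point, or the origin of a listed thing).
The state is a dict: "t": time; "q": joint angles; "joint_vel": joint speeds; "joint_torque": joint torques, N m; "eef_pos": TCP position; "tool_rot": TCP orientation; "contact_force": force on the tool from outside, world axes, zero at the start; "torque": the same for the moment, N m; "gripper_width": opening from 0.0 (shut) to 1.0 (fully open); "grasp_force": force on a finger pad.
Only numpy, scipy, OpenCV 4.12 (cv2) and the standard library are available. Lean on these libraries where they do the work, as an engineer would, in place of code of your own. Each camera call takes 0.05 s, during which the arm holds its last target. There are 200 camera calls.

## Task

Pack all the backup disks into the carrying case for off-site storage: press the two orange tabs of the green cover together to unlatch it, lift it off and set it down upright on the desk clear of the case; then pull the disks one by one out of the bottom of the white slanted magazine and lay them flat on one another in the case, and also the one that may be lying on the desk. When all are in, put the cover back on so that both tabs latch, let go, and leave the other things on the desk where they are.

Things in the scene. Friction and masses are not known exactly. Their poses are not given: they have to be found in the camera images.
- magazine_exit (a point): mid exit of the fixed white slanted magazine, on its level floor 30 mm above the desk. A disk is pulled out along this point's -x; +x goes in. The stack leans back: each disk lies 15 mm farther in than the one below, so the bottom disk alone sticks out: its end lies at x = 0 +-2 mm, and x = 0 to 12 mm of it can be gripped across its width from above; at x = 14 the next disk and the wide foot begin
- magazine_tongue (a point): point on top of the grey tongue, 55 mm in front of magazine_exit and level with its floor (30 mm up). The tongue is 26 mm wide, runs 100 mm out from the exit and carries a disk that slides out; fingers can straddle it, tips lower than the disk. A disk pulled out by 90 mm is clear of the magazine; the others then slide down and forward by themselves, the next one taking the old one's place
- magazine: origin: on the desk, 30 mm under magazine_exit, same axes. Chute closed on top and round the sides, 55 mm wide, leaning back (+x) by 55 degrees, its top 80 mm above the desk and over 45 mm behind the exit; front wall 36 mm wide, ending 14 mm above the floor just over the bottom disk's end, so fingers can straddle it. Smooth inside
- disk1_center (a point): blue backup disk 82 x 46 x 10.5 mm, 80 g, solid; grasp it across the 46 mm. Point: its centre, half-way up; y axis along the 82 mm (either way round), z up. Starts flat in the magazine.
- disk2_center (a point): blue backup disk 82 x 46 x 10.5 mm, 80 g, solid; grasp it across the 46 mm. Point: its centre, half-way up; y axis along the 82 mm (either way round), z up. Starts flat in the magazine.
- disk3_center (a point): blue backup disk 82 x 46 x 10.5 mm, 80 g, solid; grasp it across the 46 mm. Point: its centre, half-way up; y axis along the 82 mm (either way round), z up. Starts flat in the magazine.
- disk4_center (a point): blue backup disk 82 x 46 x 10.5 mm, 80 g, solid; grasp it across the 46 mm. Point: its centre, half-way up; y axis along the 82 mm (either way round), z up. Starts flat in the magazine, or is absent.
- disk5_center (a point): blue backup disk 82 x 46 x 10.5 mm, 80 g, solid; grasp it across the 46 mm. Point: its centre, half-way up; y axis along the 82 mm (either way round), z up. Starts flat on the desk in front of the robot, or is absent.
- case_pocket (a point): fixed black base of the carrying case, 92 x 62 mm. Point: middle of the 70 x 34 mm pad on which the first disk lies, 18 mm above the desk (6 mm above the base plate); x along the disk's 82 mm, y across. Six thin posts, 48 mm higher than this point, guide disks with 2.5 mm clearance: one mid each end, two on each long side at x = +-30 mm; between those the sides are open to fingers. Holds 5 stacked
- cover_grip (a point): loose green hood of the case, 99 x 62 mm, 170 g. Point: midway between the press pads of its 2 orange tabs, 88.5 mm above its rim (when fitted 72.5 above case_pocket, axes alike or half a turn); x along its length, y from pad to pad. Pads: 26 mm wide, 56 mm over their outsides, 12 mm below to 10 mm above this point; under them the shoulder: tips at most 11 mm below this point
- cover: the same hood; origin: middle of its rim, on which it stands (hooks stay clear of the desk). Pressing the pads together, 3 mm and about 8 N each, swings the hooks at the tabs' lower ends outward off the base plate; lift, carry and lower it by that grip. Let go when fully down, the hooks catch by themselves, or push it down. It passes the posts with 1.5 mm clearance; held by the hooks otherwise
- tab_left (a joint): angle of the cover's tab on its +y side: 0 at rest, 0.16 fully pressed; hook free above 0.08; springs back
- tab_right (a joint): the same for the tab on the cover's -y side
- screen_corner (a point): about the lower right-hand corner of the fixed monitor, 0.11 m above the desk; its screen stands upright from here to about x = 0.43, y = 0.67 and up to z = 0.53: keep the arm clear of it
- mouse: bystander: black computer mouse 108 x 65 x 38 mm, behind the free patch of desk between magazine and case (room there for the cover); origin at the middle of its underside
- eraser: bystander: blue and white eraser 44 x 20 x 13 mm, origin at the middle of its underside
- tape_roll: bystander: roll of tape 96 mm across, 25 mm high, origin at the middle of its underside
Things that resemble listed ones, but are neither listed nor needed, are in the scene too. Leave any yellow look-alike of the part that bears disk5_center alone.

How it is judged:
By the outcome, as a careful person would: the job done as asked, in the order asked, and still so for the second after the job is handed in, with the robot touching nothing.
Of disk4, disk5 only 1 to 2 are there at a start; the rules pass over those that are not, and their reading is None.
At some moment in a run one of disk5 may be knocked a few centimetres aside while the robot is not near it.
Once in a run the grip may slacken for a moment while it holds something.
It also fails if it takes over 208 s, if anything falls off the work surface, if the arm or the gripper's body presses on something with over 40 N, if the wrist force passes 120 N, or if a joint passes its speed limit or range.

## Working session

There is one attempt and no reset: what is moved stays moved. The work goes in short steps, Python scripts to look and compute and a tool call to move; the robot and the scene stay as the last step left them, time stands still between calls to the robot, and variables do not carry over. Pictures are saved under pics/ and viewed, at most 18 in all, crops included, and the job is handed in when it is done.

Besides the shell and the picture viewer there is one more tool, called after "Request:" in YAML: its name, and indented under it one key for each argument. send_rows: Moves the arm, as the interface text tells. Its arguments: {"type":"object","properties":{"deltas":{"type":"string"},"claw":{"type":"number"},"force":{"type":"number"}},"required":["deltas"]}

```bash
mkdir -p pics; ls; cat > h.py <<'E'
import numpy as np, cv2, sys
from station import bot
from scipy.spatial.transform import Rotation as R
def save(p,n,crop=None,s=1):
    im=p["img"][:,:,::-1]
    if crop: a,b,c,d=crop; im=im[b:d,a:c]
    cv2.imwrite(f"pics/{n}.png",cv2.resize(im,None,fx=s,fy=s,interpolation=cv2.INTER_CUBIC))
def K(p): return np.array([[p["fx"],0,p["cx"]],[0,p["fy"],p["cy"]],[0,0,1.]])
def unproj(p,uv,depth):
    uv=np.asarray(uv,float).reshape(-1,1,2)
    n=cv2.undistortPoints(uv,K(p),np.array(p["dist_coeffs"],float))[:,0]
    d=np.asarray(depth,float).reshape(-1,1)
    c=np.hstack([n*d,d])*[1,-1,-1]
    T=np.linalg.inv(np.array(p["camera_from_world"]))
    return c@T[:3,:3].T+T[:3,3]
def at_z(p,uv,z):
    a=unproj(p,uv,np.full(len(np.reshape(uv,(-1,2))),.1)); 
    o=np.linalg.inv(np.array(p["camera_from_world"]))[:3,3]
    d=a-o
    return o+d*((z-o[2])/d[:,2])[:,None]
def cloud(p,mask):
    m=mask&(p["depth"]>0); v,u=np.nonzero(m)
    return unproj(p,np.c_[u,v],p["depth"][m]) if len(u) else np.zeros((0,3))
def proj(p,X):
    T=np.array(p["camera_from_world"]); c=np.atleast_2d(X)@T[:3,:3].T+T[:3,3]; c=c*[1,-1,-1]
    return cv2.projectPoints(c,np.zeros(3),np.zeros(3),K(p),np.array(p["dist_coeffs"],float))[0][:,0]
def rect(X,zlo,zhi):
    X=X[(X[:,2]>zlo)&(X[:,2]<zhi)]
    if len(X)<20: return None
    (c,s,a)=cv2.minAreaRect((X[:,:2]*1000).astype(np.float32))
    if s[0]<s[1]: s=(s[1],s[0]); a+=90
    return np.round(c,1),np.round(s,1),round((a+90)%180-90,1),len(X),round(np.median(X[:,2])*1000,1)
def tool(dxyz):
    o=bot.get_obs(); w,x,y,z=o["tool_rot"]; return R.from_quat([x,y,z,w]).inv().apply(dxyz)
def yaw():
    w,x,y,z=bot.get_obs()["tool_rot"]; M=R.from_quat([x,y,z,w]).as_matrix()
    return np.degrees(np.arctan2(M[1,1],M[0,1])), M  # direction of tool y in world
def goto(xyz,ydeg):
    """print shift in tool axes and spin (deg) so that tool-y has world angle ydeg (mod 180)"""
    o=bot.get_obs(); y,M=yaw(); s=-((ydeg-y+90)%180-90)
    print("t",round(o["t"],2),"pos",np.round(o["eef_pos"],4),"yaw",round(y,1),"shift",np.round(M.T@(np.array(xyz)-o["eef_pos"]),4),"spin",round(s,1))
E
python3 - <<'E'
from h import *
print(np.round(yaw()[1],3), bot.tips_ahead)
for n in ("scene","top"):
    p=bot.read_camera(n); save(p,n+"0")
    print(n, np.round(np.linalg.inv(np.array(p["camera_from_world"])),3).tolist(), p["fx"])
    for q in ["magazine_exit","magazine_tongue","magazine","disk1_center","case_pocket","cover_grip","cover","screen_corner","mouse","eraser","tape_roll"]:
        for r in bot.landmark_of(p,q)[:4]: print(q,np.round(r["xyz"],3),round(r["confidence"],2),np.round(proj(p,r["xyz"])[0]))
E
```

```text
pics
[[ 0.928  0.372 -0.001]
 [ 0.372 -0.928  0.002]
 [-0.    -0.002 -1.   ]] 0.008
scene [[0.564, 0.378, -0.734, -0.243], [-0.825, 0.254, -0.504, -0.597], [-0.004, 0.891, 0.455, 0.573], [0.0, 0.0, 0.0, 1.0]] 526.910271138135
magazine_exit [0.545 0.138 0.031] 0.85 [254. 240.]
magazine_tongue [0.486 0.138 0.029] 0.56 [236. 251.]
magazine [0.538 0.136 0.002] 0.9 [253. 253.]
disk1_center [0.585 0.139 0.032] 0.53 [265. 233.]
disk1_center [ 0.698  0.001 -0.001] 0.37 [341. 243.]
case_pocket [ 0.505 -0.344 -0.002] 0.59 [446. 334.]
cover_grip [ 0.558 -0.198  0.091] 0.83 [389. 254.]
cover [ 0.558 -0.198  0.006] 0.79 [387. 292.]
mouse [ 0.701  0.    -0.004] 0.67 [342. 243.]
eraser [ 0.503 -0.34  -0.003] 0.69 [443. 334.]
tape_roll [ 0.628 -0.376 -0.006] 0.63 [487. 309.]
top [[-0.014, 0.996, -0.086, 0.486], [-1.0, -0.014, -0.004, -0.047], [-0.005, 0.086, 0.996, 1.298], [0.0, 0.0, 0.0, 1.0]] 539.0105549004079
magazine_exit [0.539 0.144 0.033] 0.74 [239. 261.]
magazine_tongue [0.486 0.14  0.028] 0.57 [241. 284.]
magazine [0.543 0.141 0.001] 0.9 [242. 260.]
magazine [0.608 0.138 0.057] 0.21 [240. 231.]
disk1_center [0.579 0.137 0.035] 0.44 [241. 244.]
case_pocket [ 0.498 -0.333 -0.001] 0.21 [438. 275.]
cover_grip [ 0.555 -0.195  0.09 ] 0.85 [386. 251.]
cover [ 0.559 -0.196 -0.   ] 0.89 [381. 251.]
screen_corner [0.579 0.142 0.038] 0.59 [239. 244.]
mouse [ 0.702 -0.     0.   ] 0.66 [300. 194.]
eraser [ 0.502 -0.336 -0.   ] 0.55 [440. 274.]
tape_roll [ 0.63  -0.372 -0.006] 0.63 [452. 221.]
```

View pics/scene0.png

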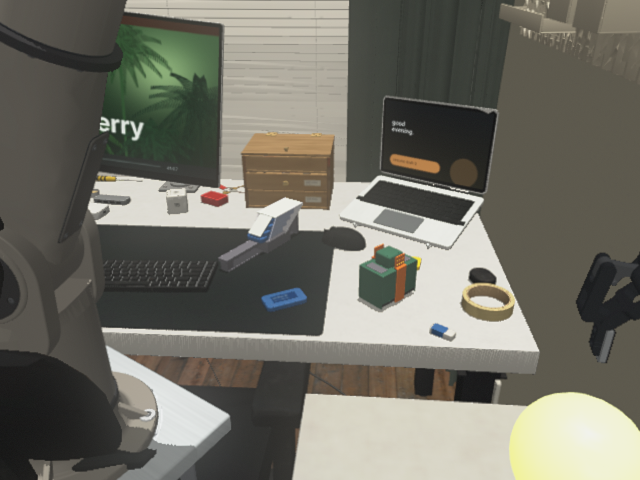

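View pics/top0.png

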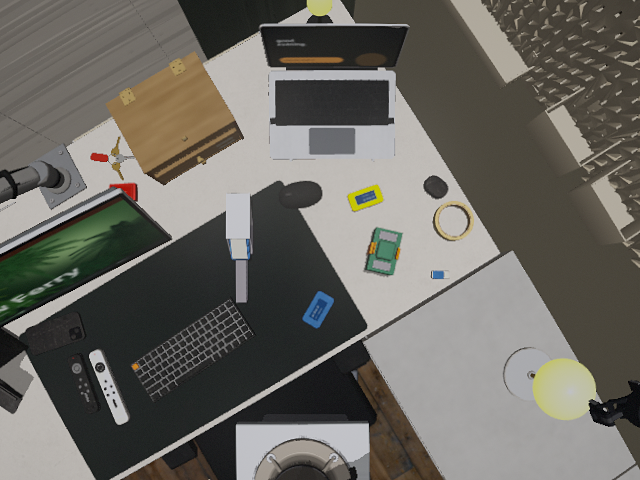

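The scene picture shows the magazine at about (270,235), the cover at (388,280), and a blue disk at (284,299). The top picture shows the magazine mouth at (240,258), the tongue at (241,283), the green cover at (384,251) with orange tabs at (373,248) and (397,254), and the mouse at (300,194). Two things look like disk5: the blue one at (318,310) and the yellow one at (365,197). The blue one fits the description (blue, in front of the robot), so I leave the yellow one alone.

```bash
python3 - <<'E'
from h import *
for n in ("top","scene"):
    p=bot.read_camera(n)
    hsv=cv2.cvtColor(p["img"],cv2.COLOR_RGB2HSV); H,S,V=hsv[...,0].astype(int),hsv[...,1],hsv[...,2]
    v,u=np.mgrid[:480,:640]
    if n=="top":
        im=cv2.hconcat([cv2.resize(p["img"][190:340,200:300],(400,600),interpolation=2),cv2.resize(p["img"][215:290,350:400],(400,600),interpolation=2)]); cv2.imwrite("pics/crop1.png",im[:,:,::-1])
        reg=lambda a,b,c,d:(u>=a)&(u<c)&(v>=b)&(v<d)
        W={"cov":reg(350,215,420,290),"d5":reg(290,280,345,340),"mag":reg(215,180,270,310)}
    else:
        reg=lambda a,b,c,d:(u>=a)&(u<c)&(v>=b)&(v<d)
        W={"cov":reg(345,235,430,315),"d5":reg(250,280,315,315),"mag":reg(210,190,310,275)}
    X=cloud(p,W["cov"]); print(n,"desk z",np.median(X[X[:,2]<.012][:,2]))
    print(" cover green",rect(cloud(p,W["cov"]&(H>60)&(H<90)&(S>90)),.03,.12), "top hi",rect(X,.06,.12),"z99",np.percentile(X[:,2],99))
    org=W["cov"]&(H<20)&(S>150)&(V>120)
    k,lab,st,ce=cv2.connectedComponentsWithStats(org.astype(np.uint8))
    for i in range(1,k):
        if st[i,4]>8: Y=cloud(p,lab==i); Y=Y[Y[:,2]>.07]; print("  tab",ce[i].round(),len(Y),Y.mean(0).round(4) if len(Y) else 0, "zmax",Y[:,2].max().round(4) if len(Y) else 0)
    blue=(H>98)&(H<118)&(S>130)&(V>90)
    m=W["d5"]&blue; m=cv2.morphologyEx(m.astype(np.uint8),cv2.MORPH_CLOSE,np.ones((5,5)))>0
    print(" d5",rect(cloud(p,m),-.01,.03))
    M=cloud(p,W["mag"]&(V>140)&(S<60)); print(" mag white",rect(M,.06,.1),rect(M,.02,.1))
    M=cloud(p,W["mag"]); print(" tongue",rect(M[M[:,0]<.525],.02,.04)); print(" magblue",rect(cloud(p,W["mag"]&blue),.02,.1))
for x in (.55,): goto([.55,-.197,.30],0)
E
```

```text
top desk z -0.002525132682198117
 cover green (array([ 555.9, -194.2]), array([96.6, 59.9]), -14.3, 674, np.float64(76.8)) top hi (array([ 556.2, -194.5]), array([97.2, 65.3]), -14.9, 1168, np.float64(76.8)) z99 0.10116484147435358
  tab [372. 248.] 27 [ 0.5622 -0.1671  0.0856] zmax 0.1034
 d5 (array([422.4, -40.8]), array([82.8, 47.1]), -31.6, 672, np.float64(11.3))
 mag white (array([625.9, 139.7]), array([135.1,  54.1]), -0.3, 1266, np.float64(79.3)) (array([569.2, 139.5]), array([249. ,  54.4]), 0.1, 1810, np.float64(77.6))
 tongue (array([469.9, 145.3]), array([115. ,  51.8]), -21.8, 393, np.float64(30.8))
 magblue (array([566. , 138.9]), array([45.6, 43. ]), -88.5, 54, np.float64(52.5))
scene desk z -0.0022455371934342327
 cover green None top hi (array([ 555.5, -197.1]), array([100.7,  71.2]), -12.0, 1365, np.float64(76.1)) z99 0.0998626525259443
  tab [400. 277.] 138 [ 0.548  -0.2247  0.0849] zmax 0.1022
 d5 (array([420.2, -44.6]), array([78.5, 48. ]), -35.1, 486, np.float64(11.0))
 mag white (array([627.9, 137.2]), array([137.1,  60. ]), -1.4, 637, np.float64(79.1)) (array([633.6, 148. ]), array([349.1, 110.6]), 18.5, 802, np.float64(78.3))
 tongue (array([483. , 136.8]), array([83.8, 31.2]), -1.2, 316, np.float64(30.2))
 magblue None
t 1.3 pos [ 0.2509 -0.6267  0.2393] yaw -68.2 shift [ 0.4374 -0.2877 -0.0607] spin -68.2
```

View pics/crop1.png

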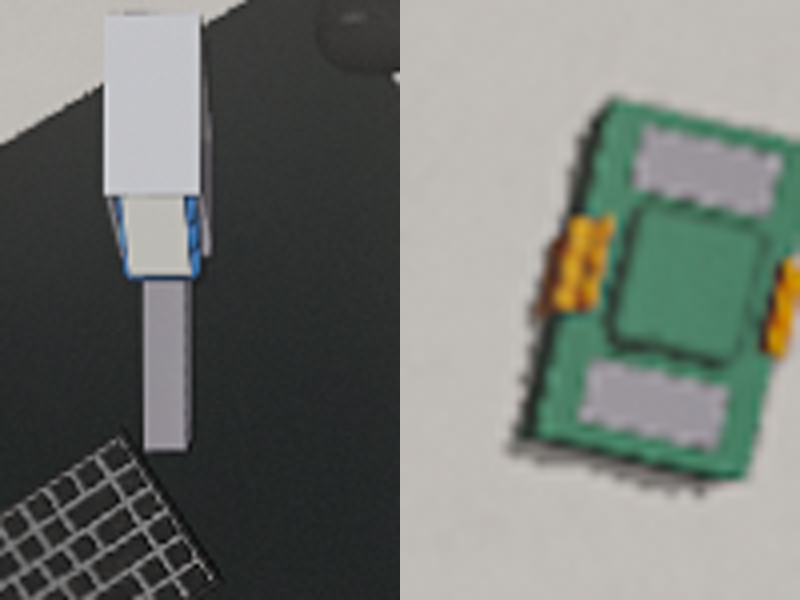

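The crop shows the magazine with the bottom disk's end at its mouth (left half), lined up with world x. On the right is the cover with its two orange tabs. It centres at about (0.556,-0.196), with the long axis at -14.5°. I'll move above the cover for a close wrist look.

Request:
send_rows:
  deltas: "0.04 -0.026 -0.004 0;0.08 -0.052 -0.01 0;0.12 -0.078 -0.015 0;0.16 -0.104 -0.02 0;0.2 -0.13 -0.02 0"
  claw: 1

```text
t: 1.8
eef_pos: [0.3895, -0.4303, 0.2603]
tool_rot: [0.001, 0.982, 0.189, 0.001]
contact_force: [1.3, 0.2, -0.8]
gripper_width: 1.0
grasp_force: 0.0
```

Request:
send_rows:
  deltas: "0.04 -0.026 -0.004 7;0.08 -0.052 -0.008 14;0.12 -0.078 -0.01 21;0.16 -0.104 -0.015 28;0.2 -0.13 -0.02 36"

```text
t: 2.3
eef_pos: [0.5263, -0.2352, 0.2797]
tool_rot: [0.0, 0.992, -0.126, 0.0]
contact_force: [1.1, 0.2, 0.4]
gripper_width: 1.003
grasp_force: 0.0
```

```bash
python3 - <<'E'
from h import *
goto([.5555,-.196,.28],75.5)
E
```

```text
t 2.3 pos [ 0.5263 -0.2352  0.2797] yaw -104.4 shift [ 0.0185 -0.0452 -0.0003] spin 0.1
```

```bash
cat > cov.py <<'E'
from h import *
p=bot.read_camera("wrist"); T=np.linalg.inv(np.array(p["camera_from_world"])); print("cam",T[:3,3].round(3),(-T[:3,2]).round(2))
save(p,sys.argv[1])
hsv=cv2.cvtColor(p["img"],cv2.COLOR_RGB2HSV); H,S,V=hsv[...,0].astype(int),hsv[...,1],hsv[...,2]
g=(H>60)&(H<95)&(S>80); print("green",rect(cloud(p,g),.06,.085)); print("green desk",rect(cloud(p,g),.02,.12))
org=((H<20)&(S>150)&(V>100)).astype(np.uint8)
k,lab,st,ce=cv2.connectedComponentsWithStats(org)
for i in range(1,k):
    if st[i,4]>60:
        Y=cloud(p,lab==i); Y=Y[(Y[:,2]>.06)&(Y[:,2]<.12)]
        if len(Y)>20: print("tab",ce[i].round(),len(Y),Y.mean(0).round(4),"zmax",np.percentile(Y[:,2],98).round(4),"top mean",Y[Y[:,2]>Y[:,2].max()-.006].mean(0).round(4))
for q in ("cover_grip","cover"):
    for r in bot.landmark_of(p,q)[:1]: print(q,np.round(r["xyz"],4),r["confidence"])
E
python3 cov.py w1
```

```text
cam [ 0.598 -0.255  0.415] [-0.28  0.07 -0.96]
green (array([ 569.1, -200.6]), array([71.2, 60.5]), -13.3, 1213, np.float64(75.3))
green desk (array([ 569.1, -200.6]), array([71.2, 60.5]), -13.3, 2242, np.float64(76.4))
tab [307. 190.] 272 [ 0.5504 -0.2254  0.0866] zmax 0.1021 top mean [ 0.5509 -0.2228  0.1003]
tab [244. 192.] 84 [ 0.5647 -0.1712  0.0984] zmax 0.1024 top mean [ 0.5634 -0.1715  0.1009]
cover_grip [ 0.5544 -0.1925  0.0899] 0.7
cover [ 6.981e-01 -4.400e-03 -2.000e-04] 0.34
```

Request:
send_rows:
  deltas: "0.01 -0.023 0 0;0.0185 -0.045 0 0;0.0185 -0.045 0 0"

```text
t: 2.75
eef_pos: [0.5557, -0.1953, 0.2792]
tool_rot: [-0.001, 0.993, -0.121, 0.0]
contact_force: [-0.4, 0.1, -0.6]
gripper_width: 1.001
grasp_force: 0.0
```

```bash
python3 cov.py w2
```

```text
cam [ 0.628 -0.215  0.415] [-0.28  0.07 -0.96]
green (array([ 585.1, -203.6]), array([60.2, 38.8]), 76.1, 1277, np.float64(75.3))
green desk (array([ 585.2, -203.7]), array([60.1, 39.1]), 75.9, 1487, np.float64(75.4))
tab [294. 210.] 160 [ 0.5652 -0.1691  0.0912] zmax 0.1024 top mean [ 0.5643 -0.1711  0.1008]
tab [356. 211.] 181 [ 0.5507 -0.2248  0.0906] zmax 0.1024 top mean [ 0.5508 -0.2224  0.101 ]
cover_grip [ 0.554  -0.1934  0.0924] 0.97
cover [ 0.5572 -0.1986  0.0017] 0.98
```

View pics/w2.png

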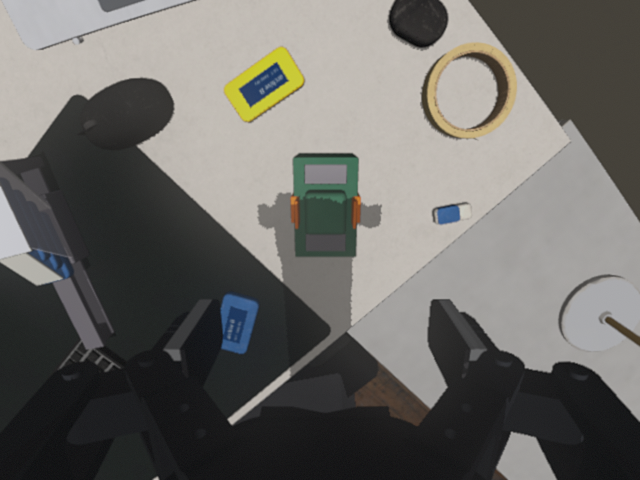

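The wrist picture shows the cover at (325,205) and the tabs at (296,211) and (356,211). The blue disk is at (238,323) and the yellow look-alike at (264,84). I'll descend onto the tabs.

Request:
send_rows:
  deltas: "0.001 0.001 0.04 0.5;0.001 0.001 0.08 0.5;0.001 0.001 0.12 0.5;0.001 0.001 0.15 0.5;0.001 0.001 0.165 0.5"

```text
t: 3.4
eef_pos: [0.5525, -0.2003, 0.1115]
tool_rot: [0.0, 0.992, -0.128, -0.002]
contact_force: [0.5, 0.1, 0.4]
gripper_width: 0.998
grasp_force: 0.0
```

Request:
send_rows:
  deltas: "0 0 0.012 0;0 0 0.024 0;0 0 0.024 0"

```text
t: 3.7
eef_pos: [0.5548, -0.1992, 0.0897]
tool_rot: [0.0, 0.992, -0.128, -0.0]
contact_force: [-0.1, 0.0, 0.6]
gripper_width: 0.996
grasp_force: 0.0
```

```bash
python3 - <<'E'
from h import *
goto([.5565,-.1965,.090],75.5)
p=bot.read_camera("wrist"); save(p,"w3")
print(bot.get_obs()["contact_force"])
E
```

```text
t 3.7 pos [ 0.5548 -0.1992  0.0897] yaw -104.7 shift [ 0.001  -0.003  -0.0003] spin -0.2
[-0.50097651  0.46745063  0.79711333]
```

View pics/w3.png

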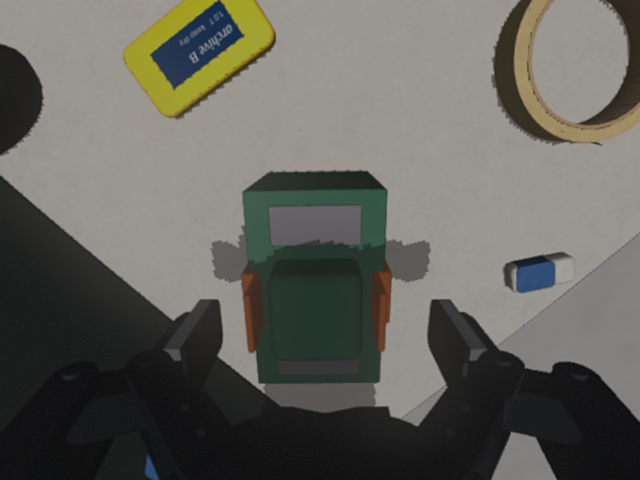

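Request:
send_rows:
  deltas: "0.001 -0.003 0 -0.2;0.001 -0.003 0 -0.2;0.001 -0.003 0 -0.2"

```text
t: 4.05
eef_pos: [0.5575, -0.1962, 0.0911]
tool_rot: [0.0, 0.992, -0.125, 0.001]
contact_force: [0.3, 0.2, 0.5]
gripper_width: 1.004
grasp_force: 0.0
```

```bash
python3 - <<'E'
from h import *
goto([.5565,-.1965,.090],75.5)
p=bot.read_camera("wrist"); o=bot.get_obs(); M=yaw()[1]
for y in (-.0425,.0425):
    for dz in (.008,-.005): print(y,dz,proj(p,o["eef_pos"]+M@[0,y,dz])[0].round())
c=np.array([.5565,-.1965]); d=np.array([np.cos(np.radians(75.5)),np.sin(np.radians(75.5))]); e=np.array([d[1],-d[0]])
for s in (-1,1):
    for x in (-.013,.013): print("pad",s,x,proj(p,[*(c+s*.028*d+x*e),.1005])[0].round())
E
```

```text
t 4.05 pos [ 0.5575 -0.1962  0.0911] yaw -104.4 shift [-0.0009  0.0005  0.0011] spin 0.1
-0.0425 0.008 [228. 303.]
-0.0425 -0.005 [220. 318.]
0.0425 0.008 [417. 304.]
0.0425 -0.005 [425. 318.]
pad -1 -0.013 [391. 353.]
pad -1 0.013 [395. 297.]
pad 1 -0.013 [256. 353.]
pad 1 0.013 [252. 296.]
```

Request:
send_rows:
  deltas: "-0.001 0.001 0.001 0;-0.001 0.001 0.001 0;-0.001 0.001 0.001 0;-0.001 0.001 0.001 0;-0.001 0.001 0.001 0"
  claw: 0
  force: 40

```text
t: 4.6
eef_pos: [0.5557, -0.1967, 0.0898]
tool_rot: [-0.0, 0.992, -0.126, 0.0]
contact_force: [-2.0, 1.6, 4.0]
gripper_width: 0.558
grasp_force: 40.2
```

Request:
send_rows:
  deltas: "0 0 0 0;0 0 0 0;0 0 0 0"

```text
t: 4.9
eef_pos: [0.5557, -0.1967, 0.0898]
tool_rot: [-0.0, 0.992, -0.126, 0.0]
contact_force: [-1.9, 2.5, 5.8]
gripper_width: 0.556
grasp_force: 40.2
```

```bash
python3 - <<'E'
from h import *
p=bot.read_camera("wrist"); save(p,"w4"); goto([.5565,-.1965,.3],75.5); print(bot.get_obs()["torque"])
E
```

```text
t 4.95 pos [ 0.5557 -0.1967  0.0898] yaw -104.4 shift [ 0.0007 -0.0005 -0.2102] spin 0.1
[ 0.24184326  0.37928225 -0.03094762]
```

View pics/w4.png

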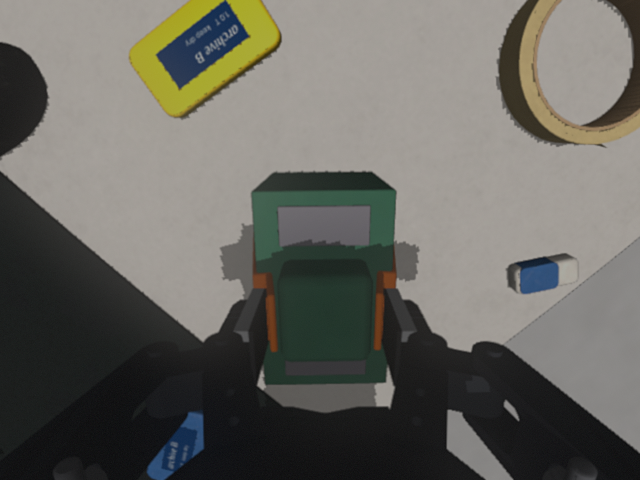

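The picture shows both orange tabs pressed between the fingers. I'll lift straight up.

Request:
send_rows:
  deltas: "0 0 -0.005 0;0 0 -0.012 0;0 0 -0.022 0;0 0 -0.032 0;0 0 -0.042 0"

```text
t: 5.45
eef_pos: [0.5558, -0.1971, 0.1325]
tool_rot: [0.0, 0.992, -0.126, 0.0]
contact_force: [0.2, -0.6, -2.5]
gripper_width: 0.56
grasp_force: 40.9
```

Request:
send_rows:
  deltas: "0 0 -0.012 0;0 0 -0.025 0;0 0 -0.038 0;0 0 -0.05 0;0 0 -0.06 0"

```text
t: 5.95
eef_pos: [0.5559, -0.1971, 0.1927]
tool_rot: [0.0, 0.992, -0.126, 0.0]
contact_force: [0.2, -0.4, -1.5]
gripper_width: 0.553
grasp_force: 40.9
```

```bash
python3 - <<'E'
from h import *
p=bot.read_camera("scene"); save(p,"s1",(330,150,470,330),3.3); goto([.575,-.035,.2],75.5); p=bot.read_camera("top"); 
for q in("cover_grip","case_pocket","disk5_center","mouse"):
    print(q,[(r["xyz"].round(4) if hasattr(r["xyz"],"round") else r["xyz"],round(r["confidence"],2)) for r in bot.landmark_of(p,q)[:2]])
E
```

```text
t 6.0 pos [ 0.5567 -0.1973  0.1941] yaw -104.4 shift [-0.0228 -0.1618 -0.0059] spin 0.1
cover_grip [([0.5533, -0.1966, 0.1924], 0.92)]
case_pocket [([0.5553, -0.1987, 0.0209], 0.42)]
disk5_center [([0.6904, -0.16, -0.0012], 0.95), ([0.7004, -0.0038, -0.001], 0.74)]
mouse [([0.7013, -0.0013, -0.0005], 0.95)]
```

View pics/s1.png

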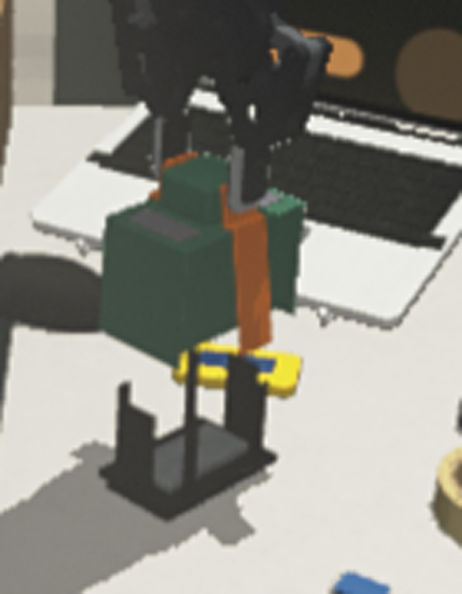

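The crop shows the hood lifted clear of the black base and its posts, and the tray is empty. I'll carry it to the free patch at (0.575,-0.035).

Request:
send_rows:
  deltas: "-0.004 -0.025 0 0;-0.008 -0.06 0 0;-0.013 -0.095 0 0;-0.018 -0.13 0 0;-0.022 -0.162 0 0"

```text
t: 6.75
eef_pos: [0.5743, -0.0328, 0.1905]
tool_rot: [-0.0, 0.992, -0.125, -0.001]
contact_force: [-0.2, -0.4, -2.9]
gripper_width: 0.558
grasp_force: 41.0
```

Request:
send_rows:
  deltas: "0 0 0.01 0;0 0 0.03 0;0 0 0.05 0;0 0 0.07 0;0 0 0.085 0"

```text
t: 7.25
eef_pos: [0.5737, -0.0353, 0.1042]
tool_rot: [0.0, 0.992, -0.126, -0.001]
contact_force: [0.6, 0.5, -1.5]
gripper_width: 0.554
grasp_force: 41.0
```

```bash
python3 - <<'E'
from h import *
goto([.575,-.035,.088],75.5); print(bot.get_obs()["contact_force"])
E
```

```text
t 7.25 pos [ 0.5737 -0.0353  0.1042] yaw -104.5 shift [ 0.0012 -0.0006  0.0162] spin 0.0
[ 0.58430334  0.45832026 -1.52517101]
```

Request:
send_rows:
  deltas: "0 0 0.005 0;0 0 0.009 0;0 0 0.012 0;0 0 0.0145 0;0 0 0.016 0"

```text
t: 7.75
eef_pos: [0.5751, -0.0347, 0.0907]
tool_rot: [-0.0, 0.992, -0.126, 0.0]
contact_force: [-0.6, -0.2, -1.6]
gripper_width: 0.558
grasp_force: 41.0
```

Request:
send_rows:
  deltas: "0 0 0 0;0 0 0 0;0 0 0 0;0 0 0 0"
  claw: 1

```text
t: 8.15
eef_pos: [0.575, -0.0347, 0.0906]
tool_rot: [-0.0, 0.992, -0.126, 0.0]
contact_force: [0.2, -1.0, 0.1]
gripper_width: 1.0
grasp_force: 0.0
```

Request:
send_rows:
  deltas: "0 0 -0.02 0;0 0 -0.05 0;0 0 -0.09 0;0 0 -0.13 0;0 0 -0.17 0"

```text
t: 8.65
eef_pos: [0.5744, -0.0347, 0.2621]
tool_rot: [0.0, 0.992, -0.126, 0.0]
contact_force: [1.5, 0.5, 0.0]
gripper_width: 1.002
grasp_force: 0.0
```

```bash
cat > look.py <<'E'
from h import *
def segs(p):
    hsv=cv2.cvtColor(p["img"],cv2.COLOR_RGB2HSV); H,S,V=hsv[...,0].astype(int),hsv[...,1],hsv[...,2]
    return dict(green=(H>60)&(H<95)&(S>80),blue=(H>98)&(H<118)&(S>130)&(V>60),orange=(H<20)&(S>150)&(V>100),dark=(V<75))
def big(m,n=80,close=5):
    m=cv2.morphologyEx(m.astype(np.uint8),cv2.MORPH_CLOSE,np.ones((close,close)))
    k,lab,st,ce=cv2.connectedComponentsWithStats(m)
    return [(lab==i,ce[i].round()) for i in range(1,k) if st[i,4]>n]
def disks(p,zlo=-.01,zhi=.1):
    for m,c in big(segs(p)["blue"]):
        r=rect(cloud(p,m),zlo,zhi)
        if r is not None and r[3]>60: print("blue",c,r)
E
python3 - <<'E'
from look import *
for n in ("top","wrist"):
    p=bot.read_camera(n); print(n); disks(p)
    for m,c in big(segs(p)["green"]): print(" green",c,rect(cloud(p,m),.06,.085))
    Y=cloud(p,segs(p)["orange"]); Y=Y[(Y[:,2]>.07)&(Y[:,2]<.12)&(np.abs(Y[:,1]+.035)<.05)]; print(" orange z",np.percentile(Y[:,2],98) if len(Y) else 0)
save(p,"w5"); goto([.421,-.043,.25],58)
E
```

```text
top
blue [365. 197.] (array([ 690.1, -159.1]), array([45.6, 18.4]), -71.4, 140, np.float64(8.7))
 green [ 66. 264.] None
 green [ 11. 315.] None
 orange z 0.11960878165505381
wrist
blue [415.  68.] (array([ 690. , -160.8]), array([48.1, 20.2]), -71.3, 875, np.float64(8.1))
blue [589. 202.] (array([ 502. , -330.9]), array([24.8, 18.3]), 87.2, 303, np.float64(10.1))
blue [193. 260.] (array([557.7, 118.3]), array([27.1,  4.9]), 0.8, 90, np.float64(42.5))
blue [415. 324.] (array([ 398.4, -103.1]), array([92.7, 43.6]), -16.1, 1490, np.float64(11.3))
 green [319. 205.] (array([576., -35.]), array([98.2, 61.1]), -14.0, 1966, np.float64(73.1))
 orange z 0.1002918753385472
t 8.75 pos [ 0.578  -0.0345  0.2667] yaw -104.5 shift [-0.1501  0.0474  0.0149] spin 17.5
```

View pics/w5.png

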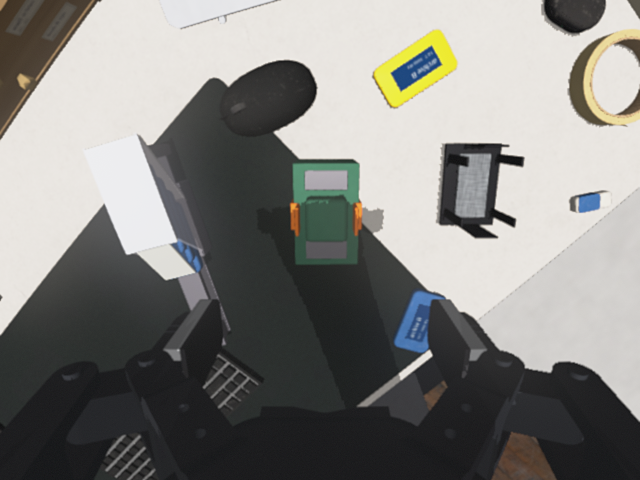

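The wrist picture shows the cover standing upright at (326,210) and the open case at (478,188). The blue disk5 has been knocked towards (425,322), and the yellow look-alike at (415,68) stays. I'll move over disk5 to measure it.

Request:
send_rows:
  deltas: "-0.03 0.02 0 0;-0.06 0.04 0 0;-0.09 0.065 0 0;-0.125 0.09 0 0;-0.125 0.09 0 0"

```text
t: 9.25
eef_pos: [0.426, -0.0931, 0.2593]
tool_rot: [0.001, 0.992, -0.128, -0.002]
contact_force: [0.5, -0.3, -0.5]
gripper_width: 0.998
grasp_force: 0.0
```

```bash
python3 - <<'E'
from look import *
p=bot.read_camera("wrist"); disks(p); save(p,"w6")
p=bot.read_camera("scene"); disks(p)
goto([.40,-.10,.25],58)
E
```

```text
blue [531.  72.] (array([ 500.8, -331.4]), array([25.2, 17.5]), 87.5, 409, np.float64(10.1))
blue [ 71. 124.] (array([567. , 117.6]), array([18.6,  6.7]), -5.3, 84, np.float64(51.6))
blue [ 80. 144.] (array([545.1, 131.5]), array([39.9, 14.4]), -64.2, 141, np.float64(40.9))
blue [357. 193.] (array([ 423.8, -127. ]), array([45.1, 24. ]), 58.5, 624, np.float64(11.0))
blue [331. 232.] (array([ 392.8, -100.4]), array([55.8, 30.3]), -32.2, 668, np.float64(11.1))
blue [ 77. 190.] (array([541.9, 807. ]), array([72.1, 32.7]), 43.5, 87, np.float64(6.7))
t 9.35 pos [ 0.4307 -0.091   0.2604] yaw -104.5 shift [-0.0275  0.0164  0.0103] spin 17.5
```

View pics/w6.png

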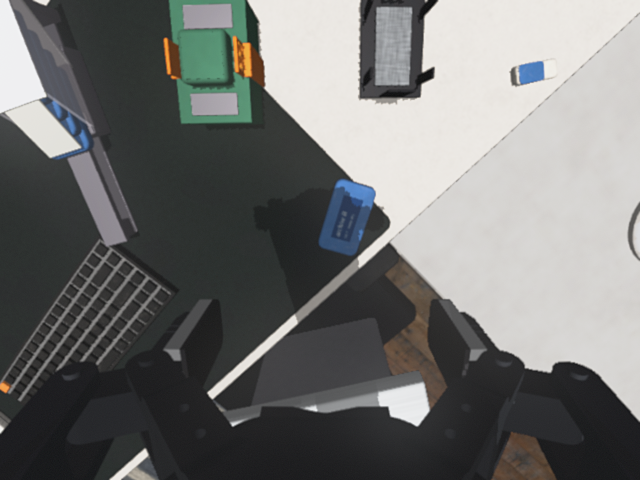

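The wrist picture shows disk5 at (347,217), near the desk edge, with its long axis at about -32°. I'll measure its whole outline, then grip it a little outward of centre because of the reach limit.

```bash
python3 - <<'E'
from look import *
p=bot.read_camera("wrist"); hsv=cv2.cvtColor(p["img"],cv2.COLOR_RGB2HSV)
w=np.zeros((480,640),bool); w[165:265,305:385]=1
X=cloud(p,w); r=rect(X[(X[:,2]>.006)],.006,.02); print(r)
b=w&(hsv[...,0]>95)&(hsv[...,0]<125)&(hsv[...,1]>80); print(rect(cloud(p,b),.005,.02),"desk",np.median(X[X[:,2]<.005][:,2]))
c=r[0]/1000; a=np.radians(r[2]); 
for off in (0,.008,.012):
    t=c+off*np.array([np.cos(a),np.sin(a)]); print(off,t,np.hypot(*t)); goto([*t,.10],r[2]+90)
E
```

```text
(array([ 400.1, -112.4]), array([81.9, 46.1]), -31.2, 2874, np.float64(11.1))
(array([ 400.1, -112.4]), array([81.8, 46.1]), -31.2, 2762, np.float64(11.1)) desk 0.000320701842512483
0 [ 0.4001 -0.1124] 0.4155884623037555
t 9.4 pos [ 0.4317 -0.0905  0.2604] yaw -104.4 shift [-0.0253  0.0292  0.1604] spin 16.8
0.008 [ 0.40694291 -0.11654422] 0.42330259817475746
t 9.4 pos [ 0.4317 -0.0905  0.2604] yaw -104.4 shift [-0.0177  0.0315  0.1604] spin 16.8
0.012 [ 0.41036437 -0.11861632] 0.42716360967696
t 9.4 pos [ 0.4317 -0.0905  0.2604] yaw -104.4 shift [-0.0138  0.0326  0.1604] spin 16.8
```

Request:
send_rows:
  deltas: "-0.004 0.008 0.03 6;-0.008 0.016 0.06 12;-0.012 0.024 0.1 17;-0.016 0.032 0.14 17;-0.016 0.032 0.17 17"

```text
t: 9.9
eef_pos: [0.4075, -0.1176, 0.088]
tool_rot: [0.0, 0.963, -0.271, -0.001]
contact_force: [0.8, -0.2, -0.5]
gripper_width: 1.001
grasp_force: 0.0
```

```bash
python3 - <<'E'
from look import *
c=np.array([.4001,-.1124]);a=np.radians(-31.2)
for off in (.006,.01): goto([*(c+off*np.array([np.cos(a),np.sin(a)])),.011],58.8)
E
```

```text
t 9.9 pos [ 0.4075 -0.1176  0.088 ] yaw -121.4 shift [-0.003  -0.0006  0.077 ] spin -0.2
t 9.9 pos [ 0.4075 -0.1176  0.088 ] yaw -121.4 shift [ 0.001  -0.0007  0.077 ] spin -0.2
```

Request:
send_rows:
  deltas: "0.001 -0.0005 0.025 0;0.001 -0.0005 0.045 0;0.001 -0.0005 0.06 0;0.001 -0.0005 0.07 0;0.001 -0.0005 0.077 0"

```text
t: 10.4
eef_pos: [0.4096, -0.1172, 0.0123]
tool_rot: [-0.0, 0.963, -0.27, -0.0]
contact_force: [0.4, -0.5, -0.6]
gripper_width: 0.998
grasp_force: 0.0
```

Request:
send_rows:
  deltas: "0 0 0 0;0 0 0 0;0 0 0 0;0 0 0 0;0 0 0 0"
  claw: 0
  force: 50

```text
t: 10.9
eef_pos: [0.4095, -0.1178, 0.0143]
tool_rot: [-0.0, 0.963, -0.271, 0.001]
contact_force: [-2.1, 1.0, 7.5]
gripper_width: 0.504
grasp_force: 49.7
```

```bash
python3 - <<'E'
from look import *
goto([.4075,-.1166,.1],58.8)
E
```

```text
t 10.9 pos [ 0.4095 -0.1178  0.0143] yaw -121.4 shift [-0.0022 -0.0001 -0.0857] spin -0.2
```

Request:
send_rows:
  deltas: "0 0 -0.01 0;0 0 -0.03 0;0 0 -0.06 0;0 0 -0.09 0;0 0 -0.12 0"

```text
t: 11.4
eef_pos: [0.4086, -0.1178, 0.1354]
tool_rot: [-0.0, 0.963, -0.271, 0.0]
contact_force: [0.4, -0.7, -1.6]
gripper_width: 0.503
grasp_force: 50.9
```

Request:
send_rows:
  deltas: "0.01 0 -0.02 -4;0.02 0 -0.05 -8;0.03 0 -0.08 -12;0.04 0 -0.1 -17;0.04 0 -0.1 -17"

```text
t: 11.9
eef_pos: [0.4454, -0.1396, 0.237]
tool_rot: [0.0, 0.992, -0.126, 0.004]
contact_force: [0.6, 1.1, -1.4]
gripper_width: 0.503
grasp_force: 50.9
```

```bash
python3 - <<'E'
from look import *
p=bot.read_camera("wrist"); save(p,"w7"); goto([.556,-.197,.2],75.5)
print(proj(p,[.556,-.197,.018]),proj(p,[.556,-.197,.066]))
q=bot.read_camera("top"); save(q,"t7",(340,200,440,300),5)
for pp in (p,q): print(bot.landmark_of(pp,"case_pocket")[:2])
X=cloud(p,np.ones((480,640),bool)); k=(np.abs(X[:,0]-.556)<.06)&(np.abs(X[:,1]+.197)<.06)
print("base",rect(X[k],.007,.03),"posts",rect(X[k],.04,.075), "all",rect(X[k],.008,.075))
E
```

```text
t 11.95 pos [ 0.4437 -0.139   0.2349] yaw -104.5 shift [0.1231 0.028  0.0354] spin -0.0
[[354.14375366  79.93093331]] [[358.85149583  71.36232827]]
[{'xyz': [0.5512, -0.1925, 0.0161], 'confidence': 0.56}]
[{'xyz': [0.558, -0.196, 0.022], 'confidence': 0.9}]
base (array([ 556.4, -196.3]), array([92.4, 62.1]), -13.7, 6566, np.float64(13.9)) posts (array([ 556.1, -196.6]), array([91.1, 55.9]), -13.5, 795, np.float64(62.8)) all (array([ 556.4, -196.3]), array([92.4, 62.1]), -13.7, 7516, np.float64(17.5))
```

View pics/w7.png

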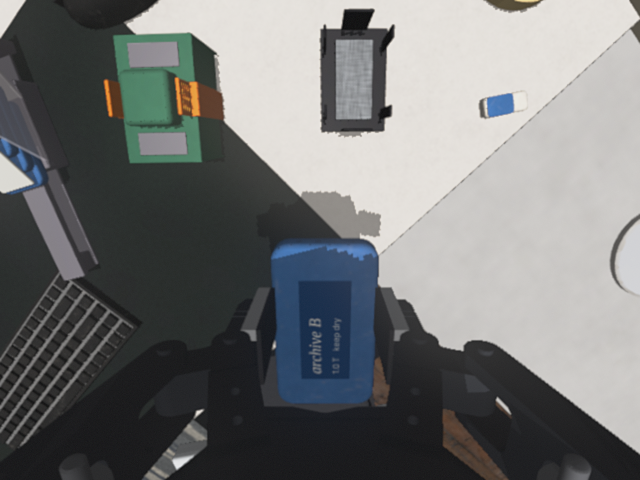

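The wrist picture shows disk5 held at (325,320), and the open case at (353,80) with a clean pad. Next I measure the held disk in the tool frame.

```bash
cat > held.py <<'E'
from look import *
def held(p,z0=-.03,z1=.02):
    o=bot.get_obs(); M=yaw()[1]; X=cloud(p,np.ones((480,640),bool)); L=(X-o["eef_pos"])@M
    hs=cv2.cvtColor(p["img"],cv2.COLOR_RGB2HSV)[p["depth"]>0]
    k=(hs[:,0]>95)&(hs[:,0]<125)&(hs[:,1]>70)&(np.abs(L[:,0])<.1)&(np.abs(L[:,1])<.05)&(L[:,2]>z0)&(L[:,2]<z1)
    L=L[k]; top=np.median(L[:,2]); L=L[np.abs(L[:,2]-top)<.004]
    (c,s,a)=cv2.minAreaRect((L[:,:2]*1000).astype(np.float32))
    if s[0]<s[1]: s=s[::-1]; a+=90
    a=(a+90)%180-90
    print("held: centre mm",np.round(c,1),"size",np.round(s,1),"angle",round(a,1),"top z mm",round(top*1000,1)); return c,a
E
python3 - <<'E'
from held import *
p=bot.read_camera("wrist"); held(p)
E
```

```text
held: centre mm [-10.9   1.1] size [82.2 46.1] angle -0.3 top z mm 3.2
```

Request:
send_rows:
  deltas: "0.03 0.006 0 -0.5;0.065 0.012 0.01 -0.5;0.1 0.02 0.04 -0.5;0.1335 0.0265 0.08 -0.5;0.1335 0.0265 0.115 -0.5"

```text
t: 12.65
eef_pos: [0.5684, -0.199, 0.116]
tool_rot: [0.0, 0.993, -0.122, 0.001]
contact_force: [-0.4, 0.5, -0.2]
gripper_width: 0.503
grasp_force: 50.9
```

Request:
send_rows:
  deltas: "0 0 0.005 0;0 0 0.005 0;0 0 0.005 0"

```text
t: 12.95
eef_pos: [0.566, -0.1974, 0.1148]
tool_rot: [0.0, 0.993, -0.121, 0.001]
contact_force: [-0.0, 0.0, -0.1]
gripper_width: 0.508
grasp_force: 51.2
```

```bash
python3 - <<'E'
from held import *
p=bot.read_camera("wrist"); held(p); save(p,"w8"); goto([.567,-.1985,.033],76)
X=cloud(p,np.ones((480,640),bool)); k=(np.abs(X[:,0]-.556)<.06)&(np.abs(X[:,1]+.197)<.06)
o=bot.get_obs()
print("base",rect(X[k],.007,.0155),"posts",rect(X[k],.04,.075))
E
```

```text
held: centre mm [-11.2   1.1] size [82.  45.3] angle -0.1 top z mm 3.9
t 13.0 pos [ 0.5664 -0.1975  0.1154] yaw -103.9 shift [0.0005 0.0008 0.0824] spin 0.1
base (array([ 584.3, -203.3]), array([62. , 35.8]), 75.5, 2010, np.float64(12.6)) posts (array([ 591.2, -205.3]), array([55.9, 20.9]), 76.1, 957, np.float64(60.9))
```

View pics/w8.png

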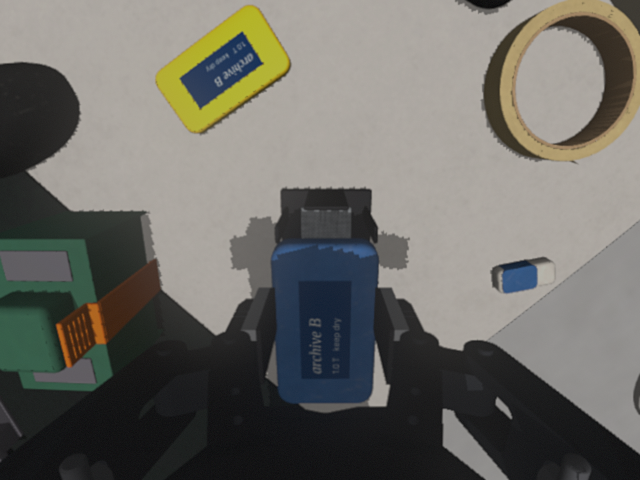

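The picture shows the held disk at (325,320) over the case, whose front post and base are at (326,205), aligned along the fingers. I'll descend.

Request:
send_rows:
  deltas: "0.001 0.0003 0.012 0;0.001 0.0003 0.024 0;0.001 0.0003 0.034 0;0.001 0.0003 0.044 0;0.001 0.0003 0.052 0"

```text
t: 13.5
eef_pos: [0.5661, -0.1979, 0.06]
tool_rot: [-0.0, 0.993, -0.121, -0.001]
contact_force: [-0.3, 0.1, -0.6]
gripper_width: 0.502
grasp_force: 51.2
```

Request:
send_rows:
  deltas: "0 0 0.008 0;0 0 0.015 0;0 0 0.021 0;0 0 0.026 0;0 0 0.03 0"

```text
t: 14.0
eef_pos: [0.5667, -0.1981, 0.0321]
tool_rot: [0.0, 0.993, -0.121, -0.0]
contact_force: [-12.2, 3.8, 41.5]
gripper_width: 0.501
grasp_force: 57.7
```

```bash
python3 - <<'E'
from held import *
goto([.5675,-.198,.033],76); print(bot.get_obs()["contact_force"])
E
```

```text
t 14.0 pos [ 0.5667 -0.1981  0.0321] yaw -104.0 shift [ 0.0008 -0.0003 -0.0009] spin 0.0
[-12.17386871   3.82107385  41.46780477]
```

Request:
send_rows:
  deltas: "0 0 -0.001 0;0 0 -0.001 0"

```text
t: 14.2
eef_pos: [0.567, -0.1982, 0.0326]
tool_rot: [0.0, 0.993, -0.121, 0.0]
contact_force: [-0.3, -0.3, -0.9]
gripper_width: 0.504
grasp_force: 51.2
```

Request:
send_rows:
  deltas: "0 0 0 0;0 0 0 0;0 0 0 0;0 0 -0.005 0"
  claw: 1

```text
t: 14.6
eef_pos: [0.5661, -0.1979, 0.0368]
tool_rot: [-0.0, 0.993, -0.121, -0.001]
contact_force: [-0.0, -0.0, 0.0]
gripper_width: 1.002
grasp_force: 0.0
```

Request:
send_rows:
  deltas: "0 0 -0.02 0;0 0 -0.06 0;0 0 -0.1 0;0 0 -0.15 0;0 0 -0.19 0"

```text
t: 15.1
eef_pos: [0.5668, -0.1982, 0.2305]
tool_rot: [0.0, 0.993, -0.121, 0.001]
contact_force: [0.7, -0.1, 0.1]
gripper_width: 0.994
grasp_force: 0.0
```

```bash
cat > case.py <<'E'
from look import *
def incase(p):
    X=cloud(p,np.ones((480,640),bool)); hs=cv2.cvtColor(p["img"],cv2.COLOR_RGB2HSV)[p["depth"]>0]
    k=(np.abs(X[:,0]-.556)<.065)&(np.abs(X[:,1]+.197)<.065)&(hs[:,0]>95)&(hs[:,0]<125)&(hs[:,1]>70)
    X=X[k]; t=np.percentile(X[:,2],90); print("top",t.round(4),rect(X,t-.005,t+.005))
E
python3 - <<'E'
from case import *
p=bot.read_camera("wrist"); incase(p); q=bot.read_camera("top"); incase(q)
goto([.485,.139,.26],90)
E
```

```text
top 0.0302 (array([ 555.8, -196.4]), array([81.3, 45.7]), -13.7, 3516, np.float64(29.2))
top 0.0342 (array([ 550.2, -191.6]), array([66.1, 40.4]), -13.4, 211, np.float64(30.8))
t 15.2 pos [ 0.5701 -0.1991  0.2344] yaw -104.0 shift [-0.1638 -0.3076 -0.0276] spin -14.0
```

Request:
send_rows:
  deltas: "-0.02 -0.035 -0.01 0;-0.045 -0.075 -0.02 0;-0.07 -0.115 -0.025 0;-0.09 -0.155 -0.025 0;-0.11 -0.19 -0.025 0"

```text
t: 15.7
eef_pos: [0.5046, 0.0149, 0.2523]
tool_rot: [-0.0, 0.993, -0.121, 0.0]
contact_force: [0.7, 0.1, 0.1]
gripper_width: 0.994
grasp_force: 0.0
```

Request:
send_rows:
  deltas: "-0.02 -0.035 0 -5;-0.045 -0.075 0 -10;-0.069 -0.114 0 -14;-0.069 -0.114 0 -14;-0.069 -0.114 0 -14"

```text
t: 16.2
eef_pos: [0.4655, 0.1409, 0.2521]
tool_rot: [0.0, 1.0, 0.002, -0.0]
contact_force: [0.4, -0.6, 0.2]
gripper_width: 1.001
grasp_force: 0.0
```

```bash
cat > mag.py <<'E'
from look import *
def mag(p):
    X=cloud(p,np.ones((480,640),bool)); hs=cv2.cvtColor(p["img"],cv2.COLOR_RGB2HSV)[p["depth"]>0].astype(int)
    reg=(np.abs(X[:,1]-.139)<.05)&(X[:,0]>.4)&(X[:,0]<.75)
    b=reg&(hs[:,0]>95)&(hs[:,0]<125)&(hs[:,1]>100)
    B=X[b]; print("tongue",rect(X[reg&(X[:,0]<.535)&~b],.02,.036)); print("chute top",rect(X[reg],.072,.09))
    for z in (.0405,.051,.0615,.072):
        k=np.abs(B[:,2]-z)<.0035
        if k.sum()>10: Y=B[k]; print(" blue z",z,k.sum(),"x",np.percentile(Y[:,0],[1,5,95]).round(4),"y",np.percentile(Y[:,1],[1,50,99]).round(4),"z",np.median(Y[:,2]).round(4))
E
python3 - <<'E'
from mag import *
p=bot.read_camera("wrist"); mag(p); save(p,"w9"); goto([.551,.139,.08],90)
E
```

```text
tongue (array([488.4, 138. ]), array([91.9, 25.7]), -0.2, 2377, np.float64(30.7))
chute top (array([606.7, 137.8]), array([61.5, 55.2]), 0.2, 5358, np.float64(79.6))
 blue z 0.0405 230 x [0.5416 0.5416 0.5577] y [0.1158 0.14   0.1606] z 0.0407
 blue z 0.051 127 x [0.5591 0.5601 0.5734] y [0.1159 0.1571 0.1606] z 0.0512
 blue z 0.0615 164 x [0.573  0.574  0.5884] y [0.1153 0.1572 0.1607] z 0.0618
t 16.25 pos [0.4659 0.1395 0.252 ] yaw -90.0 shift [0.0851 0.0004 0.1719] spin 0.0
```

View pics/w9.png

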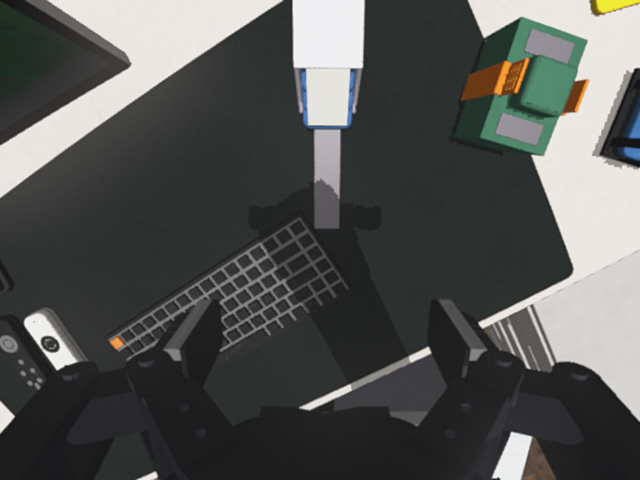

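The wrist picture shows the magazine mouth at (328,120), its bottom disk's end at x=0.5416, y=0.138, and the tongue at (327,180). Three blue levels are visible. I'll go to the bottom disk's end.

Request:
send_rows:
  deltas: "0.03 0.001 0.02 0;0.06 0.001 0.05 0;0.0755 0.0015 0.08 0;0.0755 0.0015 0.12 0;0.0755 0.0015 0.16 0"

```text
t: 16.75
eef_pos: [0.5428, 0.1362, 0.0907]
tool_rot: [0.0, 1.0, -0.002, 0.0]
contact_force: [0.2, -0.5, -0.2]
gripper_width: 1.001
grasp_force: 0.0
```

Request:
send_rows:
  deltas: "0 0 0.02 0;0 0 0.036 0;0 0 0.0465 0;0 0 0.0465 0"

```text
t: 17.15
eef_pos: [0.541, 0.1369, 0.0444]
tool_rot: [0.001, 1.0, -0.0, -0.001]
contact_force: [0.4, -0.1, -0.4]
gripper_width: 1.004
grasp_force: 0.0
```

```bash
python3 - <<'E'
from mag import *
goto([.542,.138,.0455],90)
E
```

```text
t 17.15 pos [0.541  0.1369 0.0444] yaw -90.1 shift [ 0.001  -0.0011 -0.0011] spin -0.1
```

Request:
send_rows:
  deltas: "0.001 -0.001 -0.001 0;0.001 -0.001 -0.001 0"

```text
t: 17.35
eef_pos: [0.5437, 0.1398, 0.048]
tool_rot: [-0.0, 1.0, 0.0, 0.001]
contact_force: [0.0, -0.6, -0.4]
gripper_width: 0.999
grasp_force: 0.0
```

Request:
send_rows:
  deltas: "0 0 0 0;0 0 0 0;0 0 0 0;0 0 0 0;0 0 0 0"
  claw: 0
  force: 50

```text
t: 17.85
eef_pos: [0.5428, 0.1389, 0.0478]
tool_rot: [0.001, 1.0, 0.0, 0.0]
contact_force: [-3.1, -2.5, 11.5]
gripper_width: 0.383
grasp_force: 52.5
```

```bash
python3 - <<'E'
from mag import *
goto([.449,.138,.0455],90)
E
```

```text
t 17.85 pos [0.5428 0.1389 0.0478] yaw -90.0 shift [-0.0938  0.0009  0.0023] spin 0.0
```

The opening of 0.38 is only about 36 mm. The fingers closed above the disk, on the front wall. I'll open, go lower and retry.

Request:
send_rows:
  deltas: "0 0 0 0;0 0 0 0;0 0 0 0;0 0 0 0;0 0 0 0"
  claw: 1

```text
t: 18.35
eef_pos: [0.5425, 0.1397, 0.0466]
tool_rot: [-0.0, 1.0, 0.001, -0.0]
contact_force: [0.3, 0.2, -0.0]
gripper_width: 0.999
grasp_force: 0.0
```

```bash
python3 - <<'E'
from mag import *
p=bot.read_camera("wrist"); mag(p); save(p,"w10"); goto([.542,.138,.037],90)
E
```

```text
tongue (array([504.1, 137.8]), array([61.8, 26.3]), 0.1, 5186, np.float64(30.8))
chute top (array([590.4, 138.5]), array([119.2,  99.3]), -0.2, 51236, np.float64(79.7))
 blue z 0.0405 156 x [0.5446 0.5455 0.554 ] y [0.1154 0.1578 0.1599] z 0.041
 blue z 0.051 185 x [0.5597 0.5606 0.57  ] y [0.1152 0.1173 0.1602] z 0.0512
 blue z 0.0615 232 x [0.5742 0.575  0.5828] y [0.1151 0.1575 0.1599] z 0.0617
t 18.4 pos [0.5425 0.1397 0.0467] yaw -89.9 shift [-0.0005  0.0017  0.0097] spin 0.1
```

View pics/w10.png

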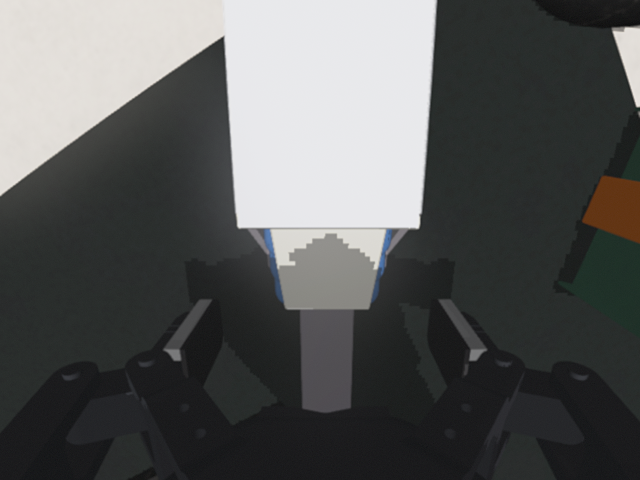

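The picture shows the fingers at (195,330) and (460,330), centred on the tongue at (327,360). The blue disk edges lie either side of the white front wall. I'll lower and close.

Request:
send_rows:
  deltas: "0 0.0007 0.005 0;0 0.0007 0.01 0;0 0.0007 0.01 0"

```text
t: 18.7
eef_pos: [0.5419, 0.1387, 0.0358]
tool_rot: [0.0, 1.0, 0.001, -0.001]
contact_force: [0.1, -0.3, 0.3]
gripper_width: 0.998
grasp_force: 0.0
```

Request:
send_rows:
  deltas: "0 0 0 0;0 0 0 0;0 0 0 0;0 0 0 0;0 0 0 0"
  claw: 0
  force: 60

```text
t: 19.2
eef_pos: [0.543, 0.1392, 0.0373]
tool_rot: [-0.0, 1.0, 0.001, 0.001]
contact_force: [-1.8, -0.8, 5.1]
gripper_width: 0.51
grasp_force: 61.1
```

```bash
python3 - <<'E'
from mag import *
goto([.449,.138,.0365],90); print(bot.get_obs()["contact_force"])
E
```

```text
t 19.2 pos [0.543  0.1392 0.0373] yaw -89.9 shift [-0.094   0.001   0.0007] spin 0.1
[-1.75768307 -0.8375573   5.07680483]
```

Request:
send_rows:
  deltas: "-0.008 0 0 0;-0.02 0 0 0;-0.035 0 0 0;-0.05 0 0 0;-0.065 0 0 0"

```text
t: 19.7
eef_pos: [0.4773, 0.1392, 0.0373]
tool_rot: [-0.0, 1.0, 0.001, 0.001]
contact_force: [2.2, 0.5, 5.5]
gripper_width: 0.508
grasp_force: 62.4
```

Request:
send_rows:
  deltas: "-0.012 0 0 0;-0.023 0 0 0;-0.028 0 0 0;-0.028 0 0 0"

```text
t: 20.1
eef_pos: [0.4479, 0.139, 0.0373]
tool_rot: [0.0, 1.0, 0.001, -0.0]
contact_force: [-1.7, 0.7, 9.5]
gripper_width: 0.507
grasp_force: 63.0
```

Request:
send_rows:
  deltas: "0 0 0 0;0 0 0 0;0 0 0 0;0 0 -0.01 0;0 0 -0.02 0"
  claw: 1

```text
t: 20.6
eef_pos: [0.4492, 0.1388, 0.0573]
tool_rot: [0.0, 1.0, 0.001, -0.0]
contact_force: [0.1, -0.1, -0.8]
gripper_width: 0.999
grasp_force: 0.0
```

Request:
send_rows:
  deltas: "0 0 -0.04 0;0 0 -0.08 0;0 0 -0.12 0;0 0 -0.14 0;0 0 -0.14 0"

```text
t: 21.1
eef_pos: [0.4515, 0.1397, 0.2009]
tool_rot: [-0.001, 1.0, 0.0, 0.004]
contact_force: [0.4, 0.6, 0.2]
gripper_width: 1.0
grasp_force: 0.0
```

```bash
cat > mag2.py <<'E'
from mag import *
def out(p):
    X=cloud(p,np.ones((480,640),bool)); hs=cv2.cvtColor(p["img"],cv2.COLOR_RGB2HSV)[p["depth"]>0].astype(int)
    b=(np.abs(X[:,1]-.139)<.06)&(X[:,0]>.38)&(X[:,0]<.54)&(hs[:,0]>95)&(hs[:,0]<125)&(hs[:,1]>70)
    print("out disk",rect(X[b],.035,.05),rect(X[b],-.01,.2))
E
python3 - <<'E'
from mag2 import *
p=bot.read_camera("wrist"); mag(p); out(p); save(p,"w11"); goto([.491,.139,.04],90)
E
```

```text
tongue (array([488. , 138.1]), array([92.8, 25. ]), 0.1, 306, np.float64(30.7))
chute top (array([592.3, 138.2]), array([55.2, 32.9]), 89.8, 3786, np.float64(79.4))
 blue z 0.0405 5416 x [0.4492 0.453  0.5423] y [0.1156 0.1374 0.1608] z 0.0412
 blue z 0.051 195 x [0.5564 0.5575 0.5723] y [0.1158 0.157  0.1607] z 0.0513
 blue z 0.0615 284 x [0.5716 0.5727 0.5907] y [0.1156 0.1191 0.1604] z 0.0617
out disk (array([487.9, 138.2]), array([81.6, 46.2]), -0.0, 5219, np.float64(41.2)) (array([479.6, 140. ]), array([99.4, 58.1]), 0.6, 5422, np.float64(41.1))
t 21.15 pos [0.4504 0.1392 0.1989] yaw -89.9 shift [0.0399 0.0004 0.159 ] spin 0.1
```

View pics/w11.png

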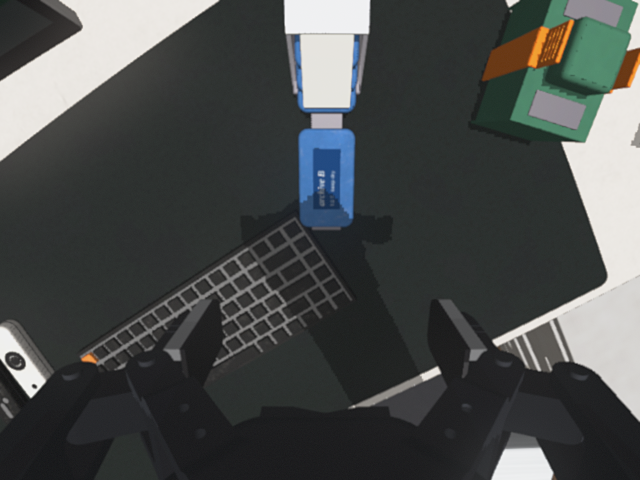

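The picture shows the disk out on the tongue at (326,178), and the next one has slid into place at (328,105). Four disks started in the magazine, so there are five in all. I'll grip this one at its centre.

Request:
send_rows:
  deltas: "0.02 0 0.04 0;0.0375 0 0.08 0;0.0375 0 0.115 0;0.0375 0 0.14 0;0.0375 0 0.158 0"

```text
t: 21.65
eef_pos: [0.4849, 0.1381, 0.0358]
tool_rot: [0.001, 1.0, 0.001, -0.002]
contact_force: [-0.2, -0.8, 0.8]
gripper_width: 0.997
grasp_force: 0.0
```

Request:
send_rows:
  deltas: "0 0 0 0;0 0 0 0"

```text
t: 21.85
eef_pos: [0.4863, 0.1388, 0.0384]
tool_rot: [0.0, 1.0, 0.001, -0.001]
contact_force: [0.2, -0.4, 0.3]
gripper_width: 1.002
grasp_force: 0.0
```

Request:
send_rows:
  deltas: "0 0 0 0;0 0 0 0;0 0 0 0;0 0 0 0;0 0 0 0"
  claw: 0
  force: 60

```text
t: 22.35
eef_pos: [0.488, 0.1392, 0.04]
tool_rot: [-0.0, 1.0, 0.0, 0.001]
contact_force: [-1.5, -0.9, 6.8]
gripper_width: 0.514
grasp_force: 60.9
```

```bash
python3 - <<'E'
from held import *
o=bot.get_obs(); goto([.488,.139,.2],90); print(o["contact_force"].round(1) if hasattr(o["contact_force"],"round") else o["contact_force"])
p=bot.read_camera("wrist"); held(p)
E
```

```text
t 22.35 pos [0.488  0.1392 0.04  ] yaw -89.9 shift [ 4.0e-04  1.0e-04 -1.6e-01] spin 0.1
[-1.5 -0.9  6.8]
held: centre mm [22.6  2. ] size [128.4  48.7] angle -0.3 top z mm -1.2
```

Request:
send_rows:
  deltas: "0 0 -0.015 0;0 0 -0.045 0;0 0 -0.08 0;0 0 -0.115 0;0 0.02 -0.15 0"

```text
t: 22.9
eef_pos: [0.4868, 0.1213, 0.1909]
tool_rot: [-0.001, 1.0, 0.003, 0.001]
contact_force: [1.2, -1.6, -1.1]
gripper_width: 0.51
grasp_force: 61.6
```

Request:
send_rows:
  deltas: "0.01 0.04 -0.01 3;0.02 0.08 -0.01 6;0.03 0.12 -0.01 9;0.04 0.16 -0.01 12;0.048 0.2 -0.01 14"

```text
t: 23.4
eef_pos: [0.5355, -0.0827, 0.1994]
tool_rot: [0.0, 0.993, -0.122, 0.001]
contact_force: [0.8, -0.1, -0.7]
gripper_width: 0.514
grasp_force: 61.6
```

```bash
python3 - <<'E'
from held import *
p=bot.read_camera("wrist"); held(p); goto([.556,-.1955,.12],76); q=bot.read_camera("top"); from case import incase; incase(p)
E
```

```text
held: centre mm [-1.8 -7.3] size [82.2 46.2] angle -1.2 top z mm -1.2
t 23.45 pos [ 0.5361 -0.0913  0.1994] yaw -104.6 shift [0.0453 0.0955 0.0799] spin -0.6
top 0.0301 (array([ 555.8, -194.7]), array([81.4, 49.6]), -13.3, 4739, np.float64(29.1))
```

Request:
send_rows:
  deltas: "0.015 0.03 0 0;0.03 0.06 0.02 0;0.045 0.095 0.05 0;0.045 0.095 0.075 0;0.045 0.095 0.075 0"

```text
t: 24.0
eef_pos: [0.5532, -0.1842, 0.1206]
tool_rot: [-0.0, 0.993, -0.122, -0.003]
contact_force: [-0.2, 0.8, -0.1]
gripper_width: 0.512
grasp_force: 61.6
```

Request:
send_rows:
  deltas: "0 0 0 0;0 0 0 0;0 0 0 0"

```text
t: 24.3
eef_pos: [0.5572, -0.1832, 0.1255]
tool_rot: [-0.0, 0.993, -0.121, 0.001]
contact_force: [-0.0, -0.1, -0.9]
gripper_width: 0.512
grasp_force: 61.7
```

```bash
python3 - <<'E'
from held import *
p=bot.read_camera("wrist"); c,a=held(p); goto([.556,-.1955,.0395],76)
M=yaw()[1]; o=bot.get_obs(); w=o["eef_pos"]+M@[c[0]/1000,c[1]/1000,0]; print("disk centre cam",w.round(4),"shift to (.5558,-.1964):",(M.T@(np.array([.5558,-.1964,0])-[w[0],w[1],0])).round(4))
E
```

```text
held: centre mm [1. 1.] size [82.1 45.8] angle 0.1 top z mm -1.3
t 24.35 pos [ 0.557  -0.1833  0.1253] yaw -103.9 shift [0.0017 0.0121 0.0858] spin 0.1
disk centre cam [ 0.5578 -0.1846  0.1253] shift to (.5558,-.1964): [ 0.0009  0.0119 -0.    ]
```

Request:
send_rows:
  deltas: "0.001 0.012 0 0;0.001 0.012 0.005 0;0.001 0.012 0.02 0;0.001 0.012 0.035 0;0.001 0.012 0.05 0"

```text
t: 24.85
eef_pos: [0.5535, -0.1956, 0.0718]
tool_rot: [-0.0, 0.993, -0.121, -0.001]
contact_force: [0.7, -0.8, -0.3]
gripper_width: 0.512
grasp_force: 61.7
```

Request:
send_rows:
  deltas: "0 0 0.01 0;0 0 0.02 0;0 0 0.028 0;0 0 0.034 0;0 0 0.0355 0"

```text
t: 25.35
eef_pos: [0.5542, -0.1959, 0.0384]
tool_rot: [-0.0, 0.993, -0.121, -0.0]
contact_force: [-4.6, 1.3, 13.6]
gripper_width: 0.517
grasp_force: 63.2
```

```bash
python3 - <<'E'
from held import *
goto([.557,-.195,.0395],76); print(bot.get_obs()["contact_force"])
E
```

```text
t 25.35 pos [ 0.5542 -0.1959  0.0384] yaw -103.9 shift [ 0.0024 -0.0016 -0.0011] spin 0.1
[-4.62377312  1.30893482 13.56613776]
```

Request:
send_rows:
  deltas: "0 0 0 0;0 0 0 0;0 0 0 0;0 0 -0.005 0"
  claw: 1

```text
t: 25.75
eef_pos: [0.5538, -0.1959, 0.043]
tool_rot: [-0.0, 0.993, -0.121, -0.0]
contact_force: [-0.7, 0.3, 0.0]
gripper_width: 1.001
grasp_force: 0.0
```

Request:
send_rows:
  deltas: "0 0 -0.03 0;0 0 -0.07 0;0 0 -0.11 0;0 0 -0.15 0;0 0 -0.16 0"

```text
t: 26.25
eef_pos: [0.5567, -0.1967, 0.2088]
tool_rot: [0.001, 0.993, -0.121, 0.004]
contact_force: [-0.0, -0.3, 0.1]
gripper_width: 0.999
grasp_force: 0.0
```

```bash
python3 - <<'E'
from case import *
p=bot.read_camera("wrist"); incase(p); goto([.5425,.139,.2],90)
E
```

```text
top 0.0405 (array([ 554.4, -196.9]), array([80.9, 45.7]), -13.3, 4332, np.float64(39.6))
t 26.3 pos [ 0.5564 -0.1966  0.2082] yaw -104.0 shift [-0.0945 -0.3224  0.0074] spin -14.0
```

Request:
send_rows:
  deltas: "-0.011 -0.035 0 -3;-0.022 -0.07 0 -6;-0.033 -0.11 0 -9;-0.044 -0.15 0 -12;-0.055 -0.185 0 -14"

```text
t: 26.8
eef_pos: [0.5444, -0.001, 0.2022]
tool_rot: [-0.0, 1.0, 0.002, -0.001]
contact_force: [0.3, 0.1, 0.4]
gripper_width: 0.999
grasp_force: 0.0
```

Request:
send_rows:
  deltas: "-0.002 -0.04 0 0;-0.004 -0.08 0 0;-0.0055 -0.12 0 0;-0.0055 -0.143 0 0;-0.0055 -0.143 0 0"

```text
t: 27.3
eef_pos: [0.5383, 0.1445, 0.2023]
tool_rot: [-0.001, 1.0, 0.004, -0.001]
contact_force: [-1.2, -0.1, -0.3]
gripper_width: 1.005
grasp_force: 0.0
```

Request:
send_rows:
  deltas: "0 0 0.03 0;0 0 0.07 0;0 0 0.1 0;0 0 0.1 0"

```text
t: 27.7
eef_pos: [0.5362, 0.1373, 0.0987]
tool_rot: [0.002, 1.0, 0.0, -0.004]
contact_force: [0.0, 0.4, 0.2]
gripper_width: 1.001
grasp_force: 0.0
```

```bash
python3 - <<'E'
from mag2 import *
p=bot.read_camera("wrist"); mag(p); goto([.5425,.139,.0365],90)
E
```

```text
tongue (array([488.1, 137.9]), array([93.7, 26.2]), -0.0, 5006, np.float64(30.7))
chute top (array([618.3, 137.8]), array([82. , 55.6]), -0.2, 26064, np.float64(79.7))
 blue z 0.0405 154 x [0.5435 0.5444 0.5543] y [0.1152 0.1181 0.16  ] z 0.0409
 blue z 0.051 221 x [0.5578 0.5587 0.5697] y [0.1156 0.1184 0.1602] z 0.0513
 blue z 0.0615 280 x [0.5724 0.5735 0.5846] y [0.1154 0.1187 0.1604] z 0.0618
t 27.75 pos [0.5379 0.1382 0.1012] yaw -90.0 shift [ 0.0049 -0.001   0.0647] spin 0.0
```

Request:
send_rows:
  deltas: "0.0045 -0.0008 0.025 0;0.0045 -0.0008 0.045 0;0.0045 -0.0008 0.06 0;0.0045 -0.0008 0.065 0;0.0045 -0.0008 0.065 0"

```text
t: 28.25
eef_pos: [0.5443, 0.1405, 0.0385]
tool_rot: [0.0, 1.0, 0.0, -0.0]
contact_force: [0.4, 0.5, -0.4]
gripper_width: 0.995
grasp_force: 0.0
```

Request:
send_rows:
  deltas: "0 0 0 0;0 0 0 0;0 0 0 0;0 0 0 0;0 0 0 0"
  claw: 0
  force: 60

```text
t: 28.75
eef_pos: [0.5449, 0.1403, 0.0395]
tool_rot: [0.0, 1.0, 0.0, 0.001]
contact_force: [-2.1, -1.8, 6.3]
gripper_width: 0.517
grasp_force: 59.9
```

```bash
python3 - <<'E'
from mag import *
goto([.449,.139,.0365],90); print(bot.get_obs()["contact_force"])
E
```

```text
t 28.75 pos [0.5449 0.1403 0.0395] yaw -90.0 shift [-0.0959  0.0012  0.0028] spin 0.0
[-2.06725486 -1.83892306  6.25537174]
```

Request:
send_rows:
  deltas: "-0.008 0 0 0;-0.02 0 0 0;-0.035 0 0 0;-0.05 0 0 0;-0.065 0 0 0"

```text
t: 29.25
eef_pos: [0.4798, 0.1414, 0.0395]
tool_rot: [-0.001, 1.0, 0.001, 0.002]
contact_force: [1.9, 0.1, 8.2]
gripper_width: 0.511
grasp_force: 61.5
```

Request:
send_rows:
  deltas: "-0.012 0 0 0;-0.023 0 0 0;-0.03 0 0 0;-0.03 0 0 0"

```text
t: 29.65
eef_pos: [0.4483, 0.1413, 0.0394]
tool_rot: [-0.0, 1.0, 0.001, 0.001]
contact_force: [-1.5, 0.8, 13.5]
gripper_width: 0.513
grasp_force: 62.2
```

Request:
send_rows:
  deltas: "0 0 0 0;0 0 0 0;0 0 0 0;0 0 0 0"
  claw: 1

```text
t: 30.05
eef_pos: [0.4488, 0.1404, 0.038]
tool_rot: [0.0, 1.0, 0.001, -0.0]
contact_force: [0.8, -0.3, -0.4]
gripper_width: 1.001
grasp_force: 0.0
```

Request:
send_rows:
  deltas: "0.01 0 0 0;0.025 0 0 0;0.0385 0 0 0;0.0385 0 0 0;0.0385 0 0 0"

```text
t: 30.55
eef_pos: [0.4877, 0.1404, 0.038]
tool_rot: [0.0, 1.0, 0.0, -0.0]
contact_force: [-0.7, -0.6, 0.0]
gripper_width: 1.005
grasp_force: 0.0
```

```bash
python3 - <<'E'
from mag2 import *
p=bot.read_camera("wrist"); mag(p); out(p); goto([.488,.139,.04],90)
E
```

```text
tongue (array([529.6, 139. ]), array([42.3, 10.9]), -89.4, 1424, np.float64(30.8))
chute top (array([535.1, 138.9]), array([114.5, 100. ]), -0.1, 13469, np.float64(77.6))
 blue z 0.0405 19022 x [0.4475 0.452  0.5417] y [0.1169 0.1392 0.1616] z 0.0412
 blue z 0.051 1359 x [0.5568 0.5586 0.5911] y [0.1167 0.1598 0.1619] z 0.0513
out disk (array([486.2, 139.3]), array([82.8, 46.5]), -1.1, 18256, np.float64(41.2)) (array([472.2, 140.2]), array([134.4,  62.6]), -1.1, 18779, np.float64(41.2))
t 30.6 pos [0.4871 0.1404 0.038 ] yaw -89.9 shift [ 0.0009  0.0014 -0.002 ] spin 0.1
```

Request:
send_rows:
  deltas: "-0.0005 0 -0.002 0;-0.0005 0 -0.002 0;-0.0005 0 -0.002 0;-0.0005 0 -0.002 0;-0.0005 0 -0.002 0"
  claw: 0
  force: 60

```text
t: 31.1
eef_pos: [0.4873, 0.1408, 0.0407]
tool_rot: [-0.0, 1.0, 0.001, 0.0]
contact_force: [-0.7, -0.8, 5.3]
gripper_width: 0.512
grasp_force: 61.2
```

Request:
send_rows:
  deltas: "0 0 -0.015 0;0 0 -0.045 0;0 0 -0.08 0;0 0 -0.115 0;0 0.02 -0.15 0"

```text
t: 31.6
eef_pos: [0.4867, 0.123, 0.1916]
tool_rot: [-0.001, 1.0, 0.003, 0.0]
contact_force: [-0.0, 0.1, -0.7]
gripper_width: 0.512
grasp_force: 61.4
```

Request:
send_rows:
  deltas: "0.01 0.04 -0.01 3;0.02 0.08 -0.01 6;0.03 0.12 -0.01 9;0.04 0.16 -0.01 12;0.048 0.2 -0.01 14"

```text
t: 32.1
eef_pos: [0.5353, -0.081, 0.2001]
tool_rot: [0.0, 0.993, -0.122, -0.0]
contact_force: [-0.4, 0.9, -1.0]
gripper_width: 0.516
grasp_force: 61.4
```

Request:
send_rows:
  deltas: "0.015 0.035 0 0;0.03 0.07 0.02 0;0.045 0.107 0.05 0;0.045 0.107 0.075 0;0.045 0.107 0.075 0"

```text
t: 32.6
eef_pos: [0.5501, -0.1946, 0.1214]
tool_rot: [-0.0, 0.992, -0.122, -0.004]
contact_force: [-0.6, 0.5, -0.2]
gripper_width: 0.513
grasp_force: 61.4
```

Request:
send_rows:
  deltas: "0 0 0 0;0 0 0 0;0 0 0 0"

```text
t: 32.9
eef_pos: [0.5545, -0.1931, 0.1269]
tool_rot: [-0.0, 0.993, -0.12, 0.001]
contact_force: [0.0, -0.8, -1.0]
gripper_width: 0.516
grasp_force: 61.4
```

```bash
cat > place.py <<'E'
from held import *
n=int(sys.argv[1]) # disks already in
p=bot.read_camera("wrist"); c,a=held(p); M=yaw()[1]; o=bot.get_obs(); L=M@[c[0]/1000,c[1]/1000,0]; w=o["eef_pos"]+L
T=np.array([.5556,-.1965]); z=.018+.0105*n+.0095+.001
goto([*(T-L[:2]),z],76); print("disk angle world",round(yaw()[0]+90-a,1))
E
python3 place.py 2
```

```text
held: centre mm [-0.1  0.7] size [82.1 45.4] angle 0.9 top z mm -0.5
t 32.95 pos [ 0.5543 -0.1934  0.1268] yaw -103.9 shift [0.0019 0.0021 0.0773] spin 0.1
disk angle world -14.7
```

Request:
send_rows:
  deltas: "0.002 0.002 0.005 0;0.002 0.002 0.02 0;0.002 0.002 0.035 0;0.002 0.002 0.045 0;0.002 0.002 0.05 0"

```text
t: 33.45
eef_pos: [0.554, -0.1963, 0.0737]
tool_rot: [-0.0, 0.993, -0.121, -0.001]
contact_force: [-1.2, 0.1, 7.0]
gripper_width: 0.515
grasp_force: 62.4
```

Request:
send_rows:
  deltas: "0 0 0.008 0;0 0 0.016 0;0 0 0.022 0;0 0 0.026 0;0 0 0.0275 0"

```text
t: 33.95
eef_pos: [0.5564, -0.1968, 0.049]
tool_rot: [0.0, 0.993, -0.121, 0.002]
contact_force: [-3.3, 0.9, 15.1]
gripper_width: 0.512
grasp_force: 72.4
```

```bash
python3 - <<'E'
from held import *
goto([.556,-.1957,.0495],76); print(bot.get_obs()["contact_force"])
E
```

```text
t 33.95 pos [ 0.5564 -0.1968  0.049 ] yaw -103.9 shift [-0.0006 -0.0009 -0.0005] spin 0.1
[-3.30526784  0.89760614 15.08128711]
```

Request:
send_rows:
  deltas: "0 0 0 0;0 0 0 0;0 0 0 0;0 0 -0.005 0"
  claw: 1

```text
t: 34.35
eef_pos: [0.5541, -0.1963, 0.0521]
tool_rot: [-0.0, 0.993, -0.121, -0.001]
contact_force: [-0.5, -1.5, -0.4]
gripper_width: 0.997
grasp_force: 0.0
```

Request:
send_rows:
  deltas: "0 0 -0.03 0;0 0 -0.07 0;0 0 -0.11 0;0 0 -0.15 0;0 0 -0.15 0"

```text
t: 34.85
eef_pos: [0.5582, -0.1975, 0.2092]
tool_rot: [0.001, 0.993, -0.121, 0.005]
contact_force: [0.6, -0.4, 0.1]
gripper_width: 1.001
grasp_force: 0.0
```

```bash
python3 - <<'E'
from case import *
p=bot.read_camera("wrist"); incase(p); save(p,"w12"); goto([.5425,.139,.2],90)
E
```

```text
top 0.0509 (array([ 554.1, -197.3]), array([81.7, 45.6]), -14.3, 4591, np.float64(49.9))
t 34.9 pos [ 0.5567 -0.197   0.2062] yaw -103.9 shift [-0.0948 -0.3227  0.0055] spin -13.9
```

View pics/w12.png

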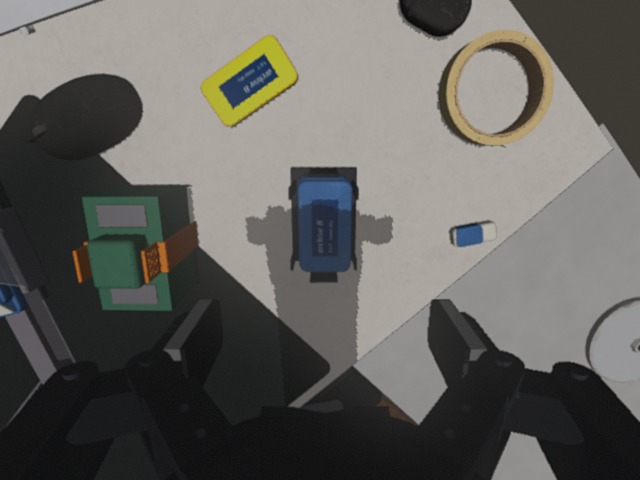

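The picture shows three disks stacked flat inside the posts at (326,225). On to the next disk.

Request:
send_rows:
  deltas: "-0.011 -0.035 0 -3;-0.022 -0.07 0 -6;-0.033 -0.11 0 -9;-0.044 -0.15 0 -12;-0.055 -0.185 0 -14"

```text
t: 35.4
eef_pos: [0.5449, -0.0015, 0.2016]
tool_rot: [-0.0, 1.0, 0.002, -0.001]
contact_force: [0.0, 0.1, 0.2]
gripper_width: 1.002
grasp_force: 0.0
```

Request:
send_rows:
  deltas: "-0.002 -0.04 0 0;-0.004 -0.08 0 0;-0.0055 -0.12 0 0;-0.0055 -0.143 0 0;-0.0055 -0.143 0 0"

```text
t: 35.9
eef_pos: [0.5388, 0.1439, 0.2016]
tool_rot: [-0.001, 1.0, 0.004, -0.001]
contact_force: [-0.1, -0.8, 0.2]
gripper_width: 0.999
grasp_force: 0.0
```

Request:
send_rows:
  deltas: "0 0 0.03 0;0 0 0.07 0;0 0 0.1 0;0 0 0.1 0;0 0 0.1 0"

```text
t: 36.4
eef_pos: [0.54, 0.1384, 0.1025]
tool_rot: [0.0, 1.0, 0.0, -0.001]
contact_force: [-0.0, 0.5, 1.5]
gripper_width: 0.996
grasp_force: 0.0
```

```bash
python3 - <<'E'
from mag2 import *
p=bot.read_camera("wrist"); mag(p); goto([.5425,.139,.0365],90)
E
```

```text
tongue (array([488.2, 137.9]), array([93.5, 26.2]), -0.1, 4806, np.float64(30.7))
chute top (array([621.4, 137.8]), array([86.6, 55.6]), -0.2, 26144, np.float64(79.7))
 blue z 0.0405 162 x [0.5425 0.5434 0.5541] y [0.1168 0.1589 0.1618] z 0.0408
 blue z 0.051 375 x [0.557  0.5592 0.5814] y [0.1169 0.1594 0.1618] z 0.0513
t 36.45 pos [0.5409 0.1389 0.1036] yaw -90.0 shift [ 0.0015 -0.0001  0.0671] spin 0.0
```

Request:
send_rows:
  deltas: "0.001 -0.0003 0.025 0;0.001 -0.0003 0.045 0;0.001 -0.0003 0.06 0;0.001 -0.0003 0.0665 0;0.001 -0.0003 0.0665 0"

```text
t: 36.95
eef_pos: [0.5414, 0.1396, 0.0363]
tool_rot: [0.0, 1.0, 0.0, -0.0]
contact_force: [-0.5, -0.2, -0.5]
gripper_width: 1.003
grasp_force: 0.0
```

Request:
send_rows:
  deltas: "0 0 0 0;0 0 0 0;0 0 0 0;0 0 0 0;0 0 0 0"
  claw: 0
  force: 60

```text
t: 37.45
eef_pos: [0.5422, 0.1399, 0.0375]
tool_rot: [-0.0, 1.0, 0.001, 0.001]
contact_force: [-2.5, -0.5, 6.3]
gripper_width: 0.51
grasp_force: 60.5
```

```bash
python3 - <<'E'
from mag import *
goto([.449,.139,.0365],90); print(bot.get_obs()["contact_force"])
E
```

```text
t 37.45 pos [0.5422 0.1399 0.0375] yaw -89.9 shift [-0.0932  0.0008  0.0008] spin 0.1
[-2.52394483 -0.4615676   6.32567029]
```

Request:
send_rows:
  deltas: "-0.008 0 0 0;-0.02 0 0 0;-0.035 0 0 0;-0.05 0 0 0;-0.065 0 0 0"

```text
t: 37.95
eef_pos: [0.4769, 0.1401, 0.0375]
tool_rot: [-0.001, 1.0, 0.001, 0.002]
contact_force: [1.3, 0.2, 7.8]
gripper_width: 0.513
grasp_force: 61.9
```

Request:
send_rows:
  deltas: "-0.012 0 0 0;-0.023 0 0 0;-0.028 0 0 0;-0.028 0 0 0"

```text
t: 38.35
eef_pos: [0.4477, 0.1401, 0.0374]
tool_rot: [-0.0, 1.0, 0.001, 0.001]
contact_force: [-2.4, 1.3, 12.8]
gripper_width: 0.511
grasp_force: 62.5
```

Request:
send_rows:
  deltas: "0 0 0 0;0 0 0 0;0 0 0 0;0 0 0 0"
  claw: 1

```text
t: 38.75
eef_pos: [0.4479, 0.1393, 0.0361]
tool_rot: [0.0, 1.0, 0.001, -0.0]
contact_force: [0.7, 0.2, 0.9]
gripper_width: 0.998
grasp_force: 0.0
```

Request:
send_rows:
  deltas: "0.01 0 -0.001 0;0.025 0 -0.003 0;0.0395 0 -0.003 0;0.0395 0 -0.003 0;0.0395 0 -0.003 0"

```text
t: 39.25
eef_pos: [0.4878, 0.1394, 0.0391]
tool_rot: [0.0, 1.0, 0.0, -0.0]
contact_force: [-0.8, 0.2, 1.2]
gripper_width: 1.003
grasp_force: 0.0
```

```bash
python3 - <<'E'
from mag2 import *
p=bot.read_camera("wrist"); mag(p); out(p); goto([.488,.139,.04],90)
E
```

```text
tongue (array([529.5, 139.1]), array([42.9,  8.9]), 89.9, 1041, np.float64(30.8))
chute top (array([534.8, 139. ]), array([116., 100.]), 0.0, 13726, np.float64(77.8))
 blue z 0.0405 20982 x [0.4489 0.4539 0.5437] y [0.1167 0.1394 0.1615] z 0.0412
out disk (array([493.2, 139. ]), array([93.6, 46.4]), 0.2, 19305, np.float64(41.2)) (array([472.6, 141.4]), array([135.1,  64.8]), 0.5, 19885, np.float64(41.2))
t 39.3 pos [0.4872 0.1394 0.039 ] yaw -89.9 shift [ 0.0008  0.0004 -0.001 ] spin 0.1
```

Request:
send_rows:
  deltas: "0 0 -0.001 0;0 0 -0.001 0;0 0 -0.001 0;0 0 -0.001 0;0 0 -0.001 0"
  claw: 0
  force: 60

```text
t: 39.8
eef_pos: [0.488, 0.1398, 0.0408]
tool_rot: [-0.0, 1.0, 0.001, 0.0]
contact_force: [-0.5, 0.2, 5.4]
gripper_width: 0.511
grasp_force: 61.3
```

Request:
send_rows:
  deltas: "0 0 -0.015 0;0 0 -0.045 0;0 0 -0.08 0;0 0 -0.115 0;0 0.02 -0.15 0"

```text
t: 40.3
eef_pos: [0.4873, 0.122, 0.1916]
tool_rot: [-0.001, 1.0, 0.003, 0.0]
contact_force: [0.9, -0.7, 0.1]
gripper_width: 0.51
grasp_force: 61.4
```

Request:
send_rows:
  deltas: "0.01 0.04 -0.01 3;0.02 0.08 -0.01 6;0.03 0.12 -0.01 9;0.04 0.16 -0.01 12;0.048 0.2 -0.01 14"

```text
t: 40.8
eef_pos: [0.536, -0.082, 0.2002]
tool_rot: [0.0, 0.993, -0.122, -0.0]
contact_force: [0.3, 0.9, -0.2]
gripper_width: 0.517
grasp_force: 61.4
```

Request:
send_rows:
  deltas: "0.015 0.035 0 0;0.03 0.07 0.02 0;0.046 0.108 0.05 0;0.046 0.108 0.075 0;0.046 0.108 0.075 0"

```text
t: 41.3
eef_pos: [0.5514, -0.1969, 0.1214]
tool_rot: [-0.0, 0.992, -0.123, -0.004]
contact_force: [-0.6, 0.1, -1.3]
gripper_width: 0.514
grasp_force: 61.4
```

Request:
send_rows:
  deltas: "0 0 0 0;0 0 0 0;0 0 0 0;0 0 0 0"

```text
t: 41.7
eef_pos: [0.5554, -0.1957, 0.1265]
tool_rot: [0.0, 0.993, -0.121, 0.001]
contact_force: [-0.7, 1.4, -1.7]
gripper_width: 0.507
grasp_force: 61.4
```

```bash
sed -i 's/\.5556,-\.1965/.5562,-.1966/' place.py; python3 place.py 3
```

```text
held: centre mm [0.7 0.8] size [82.3 45.5] angle 0.2 top z mm -0.6
t 41.75 pos [ 0.5552 -0.1959  0.1263] yaw -103.9 shift [ 0.0003 -0.0003  0.0663] spin 0.1
disk angle world -14.1
```

Request:
send_rows:
  deltas: "0.0005 0 0.012 0;0.0005 0 0.025 0;0.0005 0 0.035 0;0.0005 0 0.038 0;0.0005 0 0.038 0"

```text
t: 42.25
eef_pos: [0.5545, -0.1963, 0.0861]
tool_rot: [-0.0, 0.993, -0.121, -0.001]
contact_force: [0.2, -0.5, -0.8]
gripper_width: 0.514
grasp_force: 61.4
```

Request:
send_rows:
  deltas: "0 0 0 0;0 0 0 0"

```text
t: 42.45
eef_pos: [0.5555, -0.1966, 0.0877]
tool_rot: [0.0, 0.993, -0.121, 0.0]
contact_force: [-0.1, -0.1, -0.8]
gripper_width: 0.515
grasp_force: 61.4
```

```bash
python3 place.py 3
```

```text
held: centre mm [0.7 0.9] size [81.4 45.9] angle -0.1 top z mm -0.3
t 42.5 pos [ 0.5555 -0.1965  0.0877] yaw -103.9 shift [-0.0001 -0.001   0.0277] spin 0.1
disk angle world -13.8
```

Request:
send_rows:
  deltas: "0.0005 -0.0005 0.006 0;0.0005 -0.0005 0.012 0;0.0005 -0.0005 0.018 0;0.0005 -0.0005 0.023 0;0.0005 -0.0005 0.026 0"

```text
t: 43.0
eef_pos: [0.5554, -0.196, 0.0604]
tool_rot: [-0.0, 0.993, -0.121, -0.001]
contact_force: [-0.1, 1.1, -0.3]
gripper_width: 0.515
grasp_force: 61.4
```

Request:
send_rows:
  deltas: "0 0 0.001 0;0 0 0.0015 0"

```text
t: 43.2
eef_pos: [0.5559, -0.1961, 0.06]
tool_rot: [0.0, 0.993, -0.121, 0.0]
contact_force: [-0.5, -0.1, 5.2]
gripper_width: 0.515
grasp_force: 62.0
```

Request:
send_rows:
  deltas: "0 0 0 0;0 0 0 0;0 0 0 0;0 0 -0.005 0"
  claw: 1

```text
t: 43.6
eef_pos: [0.5553, -0.1959, 0.0644]
tool_rot: [-0.0, 0.993, -0.121, -0.001]
contact_force: [0.0, 1.2, 0.3]
gripper_width: 0.997
grasp_force: 0.0
```

Request:
send_rows:
  deltas: "0 0 -0.03 0;0 0 -0.07 0;0 0 -0.11 0;0 0 -0.14 0;0 0 -0.14 0"

```text
t: 44.1
eef_pos: [0.5586, -0.1968, 0.2102]
tool_rot: [0.001, 0.993, -0.121, 0.005]
contact_force: [0.4, 0.3, 0.1]
gripper_width: 0.999
grasp_force: 0.0
```

```bash
python3 - <<'E'
from case import *
p=bot.read_camera("wrist"); incase(p); goto([.5425,.139,.2],90)
E
```

```text
top 0.0613 (array([ 557.6, -197.5]), array([85.6, 45.7]), -13.9, 4879, np.float64(60.4))
t 44.15 pos [ 0.5572 -0.1965  0.2076] yaw -103.9 shift [-0.0952 -0.322   0.0071] spin -13.9
```

Four disks are in, with the stack top at 60.4 mm. Now the last one.

Request:
send_rows:
  deltas: "-0.011 -0.035 0 -3;-0.022 -0.07 0 -6;-0.033 -0.11 0 -9;-0.044 -0.15 0 -12;-0.055 -0.185 0 -14"

```text
t: 44.65
eef_pos: [0.5459, -0.0011, 0.2037]
tool_rot: [-0.0, 1.0, 0.002, -0.001]
contact_force: [0.8, 0.9, -0.4]
gripper_width: 1.002
grasp_force: 0.0
```

Request:
send_rows:
  deltas: "-0.002 -0.04 0 0;-0.004 -0.08 0 0;-0.0055 -0.12 0 0;-0.0055 -0.143 0 0;-0.0055 -0.143 0 0"

```text
t: 45.15
eef_pos: [0.5399, 0.1444, 0.2038]
tool_rot: [-0.001, 1.0, 0.004, -0.001]
contact_force: [1.0, -1.0, 0.4]
gripper_width: 1.003
grasp_force: 0.0
```

Request:
send_rows:
  deltas: "0 0 0.03 0;0 0 0.07 0;0 0 0.1 0;0 0 0.1 0;0 0 0.1 0"

```text
t: 45.65
eef_pos: [0.541, 0.1388, 0.1045]
tool_rot: [0.0, 1.0, 0.0, -0.001]
contact_force: [0.8, -0.0, 0.5]
gripper_width: 0.998
grasp_force: 0.0
```

```bash
python3 - <<'E'
from mag2 import *
p=bot.read_camera("wrist"); mag(p); goto([.5415,.139,.0365],90)
E
```

```text
tongue (array([486.9, 137.9]), array([90.2, 26.1]), 0.0, 4522, np.float64(30.8))
chute top (array([621.8, 137.8]), array([89.3, 55.6]), -0.1, 25984, np.float64(79.7))
 blue z 0.0405 916 x [0.5362 0.5368 0.5736] y [0.1168 0.1513 0.1616] z 0.0409
t 45.7 pos [0.5419 0.1394 0.1057] yaw -90.0 shift [-0.0005  0.0004  0.0692] spin 0.0
```

Request:
send_rows:
  deltas: "-0.002 0 0.025 0;-0.002 0 0.045 0;-0.002 0 0.06 0;-0.002 0 0.0685 0;-0.002 0 0.0685 0"

```text
t: 46.2
eef_pos: [0.5393, 0.1397, 0.0361]
tool_rot: [0.0, 1.0, 0.001, -0.0]
contact_force: [-0.0, -0.1, -0.2]
gripper_width: 0.998
grasp_force: 0.0
```

Request:
send_rows:
  deltas: "0 0 0 0;0 0 0 0;0 0 0 0;0 0 0 0;0 0 0 0"
  claw: 0
  force: 60

```text
t: 46.7
eef_pos: [0.5402, 0.1401, 0.0375]
tool_rot: [-0.0, 1.0, 0.0, 0.001]
contact_force: [-1.1, -0.1, 5.5]
gripper_width: 0.515
grasp_force: 60.9
```

```bash
python3 - <<'E'
from mag import *
goto([.446,.139,.0365],90); print(bot.get_obs()["contact_force"])
E
```

```text
t 46.7 pos [0.5402 0.1401 0.0375] yaw -89.9 shift [-0.0942  0.001   0.0008] spin 0.1
[-1.1187871  -0.05852858  5.51100901]
```

Request:
send_rows:
  deltas: "-0.008 0 0 0;-0.02 0 0 0;-0.035 0 0 0;-0.05 0 0 0;-0.065 0 0 0"

```text
t: 47.2
eef_pos: [0.4747, 0.1402, 0.0374]
tool_rot: [-0.001, 1.0, 0.001, 0.002]
contact_force: [1.2, -0.5, 8.3]
gripper_width: 0.515
grasp_force: 61.9
```

Request:
send_rows:
  deltas: "-0.012 0 0 0;-0.023 0 0 0;-0.025 0 0 0;-0.025 0 0 0"

```text
t: 47.6
eef_pos: [0.449, 0.1402, 0.0374]
tool_rot: [-0.0, 1.0, 0.001, 0.001]
contact_force: [-2.1, 0.6, 11.4]
gripper_width: 0.513
grasp_force: 62.4
```

Request:
send_rows:
  deltas: "0 0 0 0;0 0 0 0;0 0 0 0;0 0 0 0"
  claw: 1

```text
t: 48.0
eef_pos: [0.449, 0.1395, 0.0361]
tool_rot: [0.0, 1.0, 0.001, -0.0]
contact_force: [0.2, -0.0, 0.8]
gripper_width: 0.998
grasp_force: 0.0
```

Request:
send_rows:
  deltas: "0.01 0 -0.001 0;0.025 0 -0.003 0;0.0375 0 -0.003 0;0.0375 0 -0.003 0;0.0375 0 -0.003 0"

```text
t: 48.5
eef_pos: [0.4867, 0.1395, 0.039]
tool_rot: [0.0, 1.0, 0.0, -0.0]
contact_force: [-1.0, -0.2, -0.1]
gripper_width: 1.001
grasp_force: 0.0
```

```bash
python3 - <<'E'
from mag2 import *
p=bot.read_camera("wrist"); mag(p); out(p); goto([.488,.139,.04],90)
E
```

```text
tongue (array([529.1, 139.7]), array([43. , 11.9]), -89.0, 1511, np.float64(30.8))
chute top (array([533.9, 139.2]), array([115.5, 100. ]), 0.3, 12732, np.float64(77.3))
 blue z 0.0405 17713 x [0.4467 0.451  0.5238] y [0.1169 0.1387 0.1614] z 0.0412
out disk (array([485.6, 139.2]), array([82.5, 46.3]), 0.5, 18122, np.float64(41.2)) (array([464.7, 141.7]), array([124.2,  65. ]), 0.3, 18605, np.float64(41.2))
t 48.55 pos [0.4862 0.1395 0.039 ] yaw -89.9 shift [ 0.0018  0.0006 -0.001 ] spin 0.1
```

Request:
send_rows:
  deltas: "-0.0005 0 -0.001 0;-0.0005 0 -0.001 0;-0.0005 0 -0.001 0;-0.0005 0 -0.001 0;-0.0005 0 -0.001 0"
  claw: 0
  force: 60

```text
t: 49.05
eef_pos: [0.4864, 0.1399, 0.0407]
tool_rot: [-0.0, 1.0, 0.001, 0.0]
contact_force: [-1.4, -0.1, 6.7]
gripper_width: 0.512
grasp_force: 61.4
```

Request:
send_rows:
  deltas: "0 0 -0.015 0;0 0 -0.045 0;0 0 -0.08 0;0 0 -0.115 0;0 0.02 -0.15 0"

```text
t: 49.55
eef_pos: [0.4858, 0.122, 0.1916]
tool_rot: [-0.001, 1.0, 0.003, -0.0]
contact_force: [0.2, -0.2, -0.7]
gripper_width: 0.515
grasp_force: 61.4
```

Request:
send_rows:
  deltas: "0.01 0.04 -0.01 3;0.02 0.08 -0.01 6;0.03 0.12 -0.01 9;0.04 0.16 -0.01 12;0.049 0.2 -0.01 14"

```text
t: 50.05
eef_pos: [0.5354, -0.0819, 0.2001]
tool_rot: [0.0, 0.993, -0.122, -0.0]
contact_force: [-0.1, -0.6, -1.2]
gripper_width: 0.511
grasp_force: 61.4
```

Request:
send_rows:
  deltas: "0.015 0.035 0 0;0.03 0.07 0.02 0;0.046 0.108 0.05 0;0.046 0.108 0.075 0;0.046 0.108 0.075 0"

```text
t: 50.55
eef_pos: [0.5509, -0.1968, 0.1214]
tool_rot: [-0.0, 0.992, -0.123, -0.004]
contact_force: [-0.8, 1.5, -1.3]
gripper_width: 0.512
grasp_force: 61.4
```

Request:
send_rows:
  deltas: "0 0 0.01 0;0 0 0.018 0;0 0 0.018 0;0 0 0.018 0;0 0 0.018 0"

```text
t: 51.05
eef_pos: [0.5547, -0.1959, 0.1081]
tool_rot: [0.0, 0.993, -0.121, 0.001]
contact_force: [0.7, -0.3, -1.1]
gripper_width: 0.511
grasp_force: 61.4
```

```bash
python3 place.py 4
```

```text
held: centre mm [0.1 0.8] size [81.9 45.6] angle -0.1 top z mm -0.5
t 51.1 pos [ 0.5547 -0.196   0.108 ] yaw -103.9 shift [ 0.0014 -0.0006  0.0375] spin 0.1
disk angle world -13.8
```

Request:
send_rows:
  deltas: "0.0015 -0.0003 0.008 0;0.0015 -0.0003 0.016 0;0.0015 -0.0003 0.022 0;0.0015 -0.0003 0.022 0;0.0015 -0.0003 0.022 0"

```text
t: 51.6
eef_pos: [0.5555, -0.1962, 0.0849]
tool_rot: [-0.0, 0.993, -0.121, -0.0]
contact_force: [0.0, -0.2, 0.8]
gripper_width: 0.51
grasp_force: 61.4
```

Request:
send_rows:
  deltas: "0 0 0.004 0;0 0 0.008 0;0 0 0.011 0;0 0 0.0135 0;0 0 0.015 0"

```text
t: 52.1
eef_pos: [0.5556, -0.1962, 0.0703]
tool_rot: [-0.0, 0.993, -0.121, -0.0]
contact_force: [-3.8, 1.0, 13.5]
gripper_width: 0.509
grasp_force: 63.0
```

```bash
python3 place.py 4;python3 -c "
from h import *
print(bot.get_obs()['contact_force'])"
```

```text
held: centre mm [-0.2  0.9] size [82.5 46.2] angle -0.3 top z mm -0.4
t 52.15 pos [ 0.5557 -0.1962  0.0704] yaw -103.9 shift [ 0.0008 -0.0007 -0.0001] spin 0.1
disk angle world -13.7
[0.12282357 0.54079398 0.03230839]
```

Request:
send_rows:
  deltas: "0 0 0 0;0 0 0 0;0 0 0 0;0 0 -0.005 0"
  claw: 1

```text
t: 52.55
eef_pos: [0.5553, -0.1961, 0.0749]
tool_rot: [-0.0, 0.993, -0.121, -0.001]
contact_force: [-0.0, 0.6, 0.4]
gripper_width: 0.998
grasp_force: 0.0
```

Request:
send_rows:
  deltas: "0 0 -0.03 0;0 0 -0.07 0;0 0 -0.11 0;0 0 -0.14 0;0 0 -0.14 0"

```text
t: 53.05
eef_pos: [0.5585, -0.197, 0.2207]
tool_rot: [0.001, 0.993, -0.121, 0.005]
contact_force: [0.3, -0.9, 0.2]
gripper_width: 1.001
grasp_force: 0.0
```

```bash
python3 - <<'E'
from case import *
p=bot.read_camera("wrist"); incase(p); save(p,"w13"); goto([.5755,-.0345,.22],76)
for m,c in big(segs(p)["green"]): print(" green",c,rect(cloud(p,m),.06,.085))
E
```

```text
top 0.0717 (array([ 557.4, -197.6]), array([85.2, 45.7]), -13.8, 4880, np.float64(70.8))
t 53.1 pos [ 0.5571 -0.1967  0.2181] yaw -103.9 shift [-0.0212 -0.1618 -0.002 ] spin 0.1
 green [130. 249.] (array([575.8, -35.4]), array([99. , 62.8]), -13.5, 2516, np.float64(73.4))
```

View pics/w13.png

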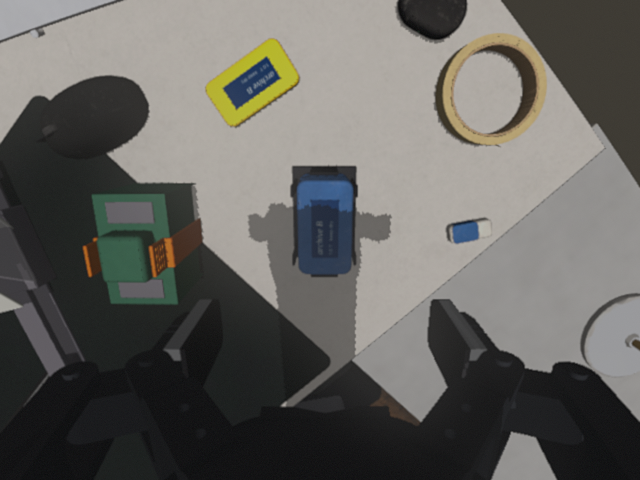

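All five disks lie in the case at (325,228), with the stack top at 70.8 mm. The cover stands upright at (135,250). I'll fetch it.

Request:
send_rows:
  deltas: "-0.005 -0.035 0 0;-0.01 -0.075 0 0;-0.015 -0.115 0 0;-0.021 -0.15 0 0;-0.021 -0.162 0 0"

```text
t: 53.6
eef_pos: [0.5736, -0.0288, 0.2142]
tool_rot: [-0.001, 0.993, -0.118, -0.001]
contact_force: [-0.4, -0.2, 0.1]
gripper_width: 1.0
grasp_force: 0.0
```

Request:
send_rows:
  deltas: "0 0 0.02 0;0 0 0.05 0;0 0 0.08 0;0 0 0.095 0;0 0 0.095 0"

```text
t: 54.1
eef_pos: [0.5723, -0.0345, 0.1177]
tool_rot: [0.0, 0.993, -0.122, -0.003]
contact_force: [-0.3, -1.2, 0.5]
gripper_width: 0.998
grasp_force: 0.0
```

```bash
python3 - <<'E'
from look import *
p=bot.read_camera("wrist"); goto([.5755,-.0345,.089],76)
for m,c in big(segs(p)["green"],300): print(" green",c,rect(cloud(p,m),.06,.085))
Y=cloud(p,segs(p)["orange"]); Y=Y[(Y[:,2]>.09)&(Y[:,2]<.105)]
for s in (1,-1):
    k=s*(Y[:,1]+.035)>0; print(" tab",Y[k].mean(0).round(4),k.sum())
E
```

```text
t 54.15 pos [ 0.5737 -0.0344  0.1194] yaw -104.0 shift [ 0.0019 -0.0003  0.0304] spin 0.0
 green [317. 261.] (array([575.5, -35.4]), array([99.3, 61.5]), -14.0, 6125, np.float64(73.2))
 tab [ 0.5839 -0.0106  0.0988] 357
 tab [ 0.5698 -0.0614  0.0982] 352
```

Request:
send_rows:
  deltas: "0.0015 0 0.01 0;0.0015 0 0.02 0;0.0015 0 0.027 0;0.0015 0 0.03 0;0.0015 0 0.03 0"

```text
t: 54.65
eef_pos: [0.5755, -0.0343, 0.0898]
tool_rot: [0.0, 0.993, -0.121, -0.0]
contact_force: [0.3, -0.2, 0.4]
gripper_width: 0.998
grasp_force: 0.0
```

Request:
send_rows:
  deltas: "0 0 0 0;0 0 0 0;0 0 0 0;0 0 0 0;0 0 0 0"
  claw: 0
  force: 40

```text
t: 55.15
eef_pos: [0.5764, -0.0345, 0.0913]
tool_rot: [0.0, 0.993, -0.121, 0.001]
contact_force: [-0.3, -0.6, 4.8]
gripper_width: 0.54
grasp_force: 40.6
```

Request:
send_rows:
  deltas: "0 0 0 0"

```text
t: 55.25
eef_pos: [0.5764, -0.0345, 0.0913]
tool_rot: [0.0, 0.993, -0.121, 0.001]
contact_force: [-1.2, -0.1, 5.1]
gripper_width: 0.542
grasp_force: 40.6
```

Request:
send_rows:
  deltas: "0 0 -0.01 0;0 0 -0.03 0;0 0 -0.06 0;0 0 -0.09 0;0 0 -0.11 0"

```text
t: 55.75
eef_pos: [0.5763, -0.0342, 0.2029]
tool_rot: [-0.0, 0.993, -0.121, 0.001]
contact_force: [-0.3, 0.8, -1.5]
gripper_width: 0.535
grasp_force: 40.7
```

Request:
send_rows:
  deltas: "0.002 0.025 0 0;0.006 0.06 0 0;0.012 0.095 0 0;0.017 0.13 0 0;0.02 0.162 0 0"

```text
t: 56.25
eef_pos: [0.5557, -0.1981, 0.2008]
tool_rot: [0.0, 0.993, -0.122, 0.0]
contact_force: [1.6, -0.2, -2.6]
gripper_width: 0.539
grasp_force: 40.7
```

Request:
send_rows:
  deltas: "0 0 0.005 0;0 0 0.01 0;0 0 0.01 0;0 0 0.01 0;0 0 0.01 0"

```text
t: 56.75
eef_pos: [0.5566, -0.1952, 0.1905]
tool_rot: [-0.0, 0.993, -0.12, 0.0]
contact_force: [-0.3, -0.6, -1.4]
gripper_width: 0.541
grasp_force: 40.7
```

```bash
cat > hov.py <<'E'
from look import *
p=bot.read_camera("wrist"); save(p,sys.argv[1]); goto([.557,-.1963,.18],76); o=bot.get_obs(); M=yaw()[1]
g=segs(p)["green"]; X=(cloud(p,g)-o["eef_pos"])@M; X=X[(np.abs(X[:,0])<.07)&(np.abs(X[:,1])<.05)]
z=X[:,2]; top=np.median(z[(z>.005)&(z<.03)]); k=np.abs(z-top)<.006
r=rect(X[k]*[1,1,-1],-.1,.1); print("cover in tool",r,"top",top)
c=r[0]/1000; w=o["eef_pos"]+M@[c[0],c[1],0]; print("cover centre cam",w[:2].round(4),"shift to case",(M.T@(np.array([.5563,-.1965,0])-[w[0],w[1],0])).round(4), o["contact_force"])
E
python3 hov.py w14
```

```text
t 56.8 pos [ 0.5566 -0.1954  0.1905] yaw -103.8 shift [0.0006 0.0008 0.0105] spin 0.2
cover in tool (array([-0.2,  0.8]), array([99.7, 61. ]), 0.4, 5192, np.float64(-18.5)) top 0.018521136051151507
cover centre cam [ 0.5562 -0.1961] shift to case [ 0.0002  0.0004 -0.    ] [ 0.4143861  -0.1017709  -1.67526974]
```

View pics/w14.png

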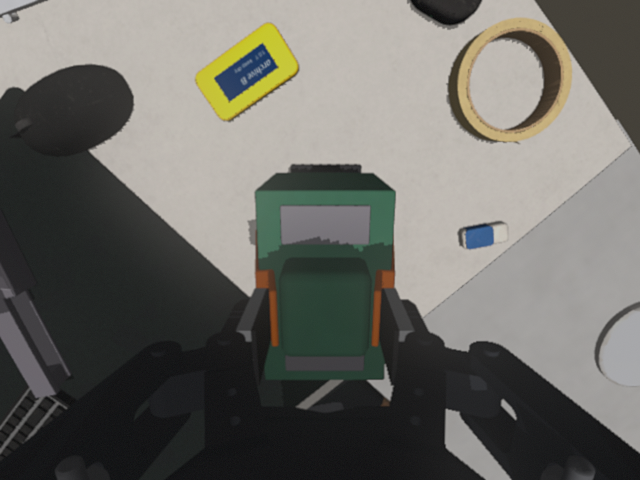

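The picture shows the held cover at (325,270) over the case end at (326,168), aligned to within 0.5 mm. I'll lower it.

Request:
send_rows:
  deltas: "0.0003 0.0005 0.008 0;0.0003 0.0005 0.016 0;0.0003 0.0005 0.022 0;0.0003 0.0005 0.024 0;0.0003 0.0005 0.024 0"

```text
t: 57.3
eef_pos: [0.556, -0.1968, 0.1656]
tool_rot: [-0.0, 0.993, -0.121, -0.001]
contact_force: [0.3, -0.9, -1.7]
gripper_width: 0.539
grasp_force: 40.7
```

```bash
python3 hov.py w15
```

```text
t 57.35 pos [ 0.5563 -0.197   0.1661] yaw -103.9 shift [ 0.0005 -0.0008 -0.0139] spin 0.1
cover in tool (array([-0.5,  1. ]), array([99.8, 60.9]), 0.3, 5016, np.float64(-19.0)) top 0.01897805101025709
cover centre cam [ 0.5556 -0.1978] shift to case [ 0.0004 -0.0014 -0.    ] [ 0.30012066 -1.16557673 -2.05096299]
```

Request:
send_rows:
  deltas: "0 0 0.005 0;0 0 0.01 0;0 0 0.016 0;0 0 0.022 0;0 0 0.028 0"

```text
t: 57.85
eef_pos: [0.5563, -0.1969, 0.1376]
tool_rot: [-0.0, 0.993, -0.121, -0.0]
contact_force: [0.3, -0.0, -1.6]
gripper_width: 0.542
grasp_force: 40.7
```

```bash
python3 hov.py w16
```

```text
t 57.9 pos [ 0.5556 -0.1967  0.1366] yaw -103.9 shift [ 0.0011 -0.0007 -0.0434] spin 0.1
cover in tool (array([0.7, 1. ]), array([99.3, 61. ]), 0.5, 4652, np.float64(-17.5)) top 0.017482072175906478
cover centre cam [ 0.5561 -0.1978] shift to case [-0.0001 -0.0013  0.    ] [-0.74423768 -0.00461882 -2.4915429 ]
```

Request:
send_rows:
  deltas: "0 -0.0007 0.006 0;0 -0.0007 0.012 0;0 -0.0007 0.018 0;0 -0.0007 0.024 0;0 -0.0007 0.03 0"

```text
t: 58.4
eef_pos: [0.5565, -0.1963, 0.1077]
tool_rot: [0.0, 0.993, -0.121, -0.0]
contact_force: [-0.7, -0.1, -0.9]
gripper_width: 0.539
grasp_force: 40.7
```

Request:
send_rows:
  deltas: "0 0 0.004 0;0 0 0.008 0;0 0 0.011 0;0 0 0.013 0;0 0 0.014 0"

```text
t: 58.9
eef_pos: [0.5565, -0.1962, 0.0942]
tool_rot: [0.0, 0.993, -0.121, -0.0]
contact_force: [0.1, 0.6, -1.3]
gripper_width: 0.541
grasp_force: 40.7
```

```bash
python3 hov.py w17
```

```text
t 58.95 pos [ 0.5565 -0.1962  0.0941] yaw -103.9 shift [ 0.0005 -0.0001 -0.0859] spin 0.1
cover in tool (array([0.2, 0.9]), array([98.9, 60.8]), 0.4, 4467, np.float64(-18.5)) top 0.0184804514085063
cover centre cam [ 0.5565 -0.1972] shift to case [-0.0003 -0.0006  0.    ] [-0.83135511 -0.01373176 -1.20421844]
```

Nearly down. I'll go gently until it makes contact.

Request:
send_rows:
  deltas: "0 0 0.001 0;0 0 0.002 0;0 0 0.002 0"

```text
t: 59.25
eef_pos: [0.5568, -0.1961, 0.0936]
tool_rot: [0.0, 0.993, -0.121, 0.0]
contact_force: [-4.2, 0.9, 8.1]
gripper_width: 0.537
grasp_force: 41.6
```

Request:
send_rows:
  deltas: "0 0 0.001 0;0 0 0.001 0;0 0 0.001 0"

```text
t: 59.55
eef_pos: [0.5568, -0.1961, 0.0935]
tool_rot: [0.0, 0.993, -0.121, 0.0]
contact_force: [-6.7, 3.2, 15.8]
gripper_width: 0.54
grasp_force: 42.2
```

Request:
send_rows:
  deltas: "0 0 0 0;0 0 0 0;0 0 0 0;0 0 0 0;0 0 0 0"
  claw: 1

```text
t: 60.05
eef_pos: [0.5565, -0.1963, 0.0911]
tool_rot: [-0.0, 0.993, -0.121, -0.0]
contact_force: [0.7, 0.3, 0.7]
gripper_width: 0.999
grasp_force: 0.0
```

Request:
send_rows:
  deltas: "0 0 -0.03 0;0 0 -0.07 0;0 0 -0.11 0;0 0 -0.15 0;0 0 -0.187 0"

```text
t: 60.55
eef_pos: [0.5565, -0.1963, 0.2802]
tool_rot: [0.0, 0.993, -0.121, 0.0]
contact_force: [0.8, 0.5, 0.7]
gripper_width: 0.999
grasp_force: 0.0
```

Request:
send_rows:
  deltas: "-0.025 0.04 0 0;-0.025 0.04 0 0;-0.025 0.04 0 0"

```text
t: 60.85
eef_pos: [0.5216, -0.2303, 0.2783]
tool_rot: [0.0, 0.992, -0.123, -0.0]
contact_force: [0.3, 1.0, 0.3]
gripper_width: 0.999
grasp_force: 0.0
```

```bash
python3 cov.py w18; python3 - <<'E'
from h import *
p=bot.read_camera("scene"); save(p,"s18",(330,190,470,330),4)
E
```

```text
cam [ 0.594 -0.25   0.414] [-0.28  0.07 -0.96]
green (array([ 565.3, -199.8]), array([78.1, 60.4]), -13.9, 1382, np.float64(75.3))
green desk (array([ 565.3, -199.8]), array([78.1, 60.4]), -13.9, 2665, np.float64(76.8))
tab [248. 185.] 96 [ 0.5645 -0.1715  0.0992] zmax 0.1023 top mean [ 0.5637 -0.1716  0.1009]
tab [311. 184.] 291 [ 0.55   -0.2254  0.087 ] zmax 0.1023 top mean [ 0.5501 -0.2226  0.1007]
cover_grip [ 0.5572 -0.1945  0.09  ] 0.57
cover [ 0.5616 -0.1954  0.0022] 0.61
```

View pics/s18.png

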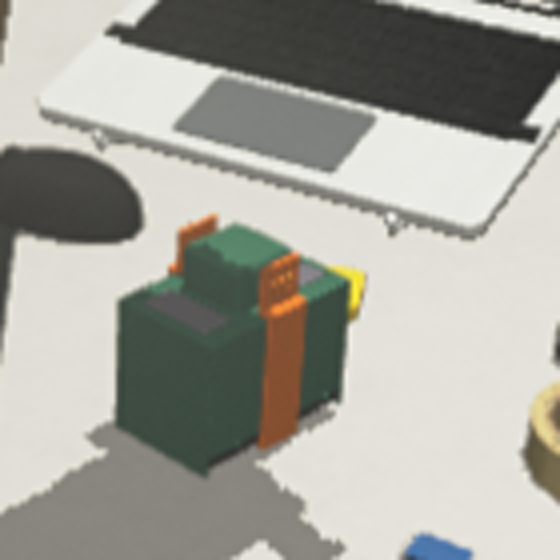

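The cover is seated at its original height (75.3 mm, tab tops 102.3 mm), the tabs are back at rest and the arm is clear. I'm handing in.

```bash
python3 -c "
from station import bot
print(bot.hand_in())"
```

```text
the job is handed in; nothing more can be done
None
```

All five disks are stacked in the case and the cover is back on; its height and tab positions match the latched start, though I did not tug it to test the latch. Handed in at about 61 s.

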